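# Set a drawer front in the handle-drilling jig against its flip stop

### The arm

A 6-joint arm with a two-finger parallel gripper is mounted at the origin on the work surface. World frame = base frame: x ahead of the robot, y to its left, z up, the work surface at z = 0. Lengths are in m, angles in degrees, forces in N, time in s.
With the tool pointing down it reaches from about 0.425 to 0.95 m from the base axis. Payload 3.5 kg.
Tool frame: the origin (TCP) lies at the very end of the fingers, on their centre line; the grasp point (between the pads) lies hold_point_z behind it (hold_point_z is the distance from the TCP to the grasp point, in m); y points along the fingers, z is the direction in which the jaws open and shut, and the axes are right-handed (so a half turn about y gives the same grasp; the last joint's range is limited). The gripper opens to 85 mm and grips with 20 to 120 N. Pads are 22 mm wide; open, the fingers measure 114 mm over their backs; the gripper's body (76 mm by 85 mm) begins 54 mm behind the grasp point. The pads swing forward as they close: fully open they stand 13 mm farther back than shut.
Start: joints at [-8.594, 16.404, 90.338, -0, 73.258, -8.594], TCP at [0.675, 0, 0.194] pointing down, gripper open.
Joint ranges: [-158.93, 158.93], [-51.34, 127.21], [12.03, 142.37], [-87.48, 267.48], [13.55, 161.25], [-162.69, 162.69]. Speed limits (degrees/s): [159.86, 159.86, 180, 180, 180, 180].

### API

Orientations are given as a 3x3 rotation matrix whose columns are the frame's x, y, z axes.
In Python, from rig import state, get_image, calibration, finish_job, hold_point_z gives the robot as it stands. The module is installed in compiled form; this text tells all that it offers.
- The arm moves only by the tool arm_command, never from a script. Its arguments are lists of equal length, an entry for each row: "linear": the shift along the tool's x, y, z scaled (see below), a list of three; "rot": the turn, a rotation vector about the tool's x, y, z scaled (see below), a list of three; "grip": the closure, from -1 (fully open) to 1 (shut), so that 0 is half open. A call has 1 to 10 rows; each row is the pose to reach, as a shift and turn from the pose measured when the call began, along the tool's axes at that moment; what a row does not reach only later rows make up. The controller multiplies each number of a shift by 0.1 m and each number of a turn by 1.5 rad. A row lasts 1/12 s, in which the tool goes at most 41.7 mm and 7.16 degrees, less where a joint would pass 70% of its speed; a pose out of reach is approached as far as the arm can. A call with a number of a shift or a turn outside -1 to 1 is refused whole. A call with a gripper value outside its range is refused whole. The fingers move at their own pace and stop on an object; the grip force is fixed at half the most. Time passes only in rows, so rows that repeat a pose let the fingers close. It gives the time, the measured TCP pose, the force and the opening at its end, in the units of the state.
- state(): the state, without advancing time (a new reading comes with each control period).
- get_image(name): name is "scene" or "side" or "wrist"; returns the picture (400x640x3 uint8, red, green, blue); there is no depth.
- calibration(name): a dict with "camera_matrix" (3x3 intrinsics, pixels), "rvec" (rotation vector, rad) and "tvec" (3), from world to camera coordinates, as OpenCV has them. Camera axes: x right, y down, z forward; pixel columns grow to the right and rows downward; lengths in m; the calibration is good to about 2 mm. A picture is of the moment at which its call begins: read the wrist's pose just before it. calibration takes no time and is no camera call; for the wrist camera it gives the pose at the moment of the call.
- finish_job(): hands the job in, once; it reports no verdict.
The state is a dict: "clock": time; "joints": joint angles; "joint_vel": joint speeds; "joint_torque": joint torques, N m; "ee_pos": TCP position; "ee_rot": TCP orientation; "wrist_force": force on the tool from outside, world axes, zero at the start; "torque": the same for the moment, N m; "finger_gap": finger opening in m.
Only numpy, scipy, OpenCV 4.12 (cv2) and the standard library are available. Lean on these libraries where they do the work, as an engineer would, in place of code of your own. Each camera call takes 0.05 s, during which the arm holds its last target.

### The job

The small oak drawer front is to be drilled for its new handle. Flip the jig's outer stop (the one farther from the drill guide) fully down, then slide the drawer front along the deck square against the fence and push it snugly up against that stop, by feel and without forcing it, since the stop is only finger-tight and must keep its setting. Leave the inner stop up and the other things where they lie.

Things in the scene. Friction and masses are not known exactly. Their poses are not given: they have to be found in the camera images.
- jig: Drilling jig, fixed: plywood deck 18 mm thick with a straight aluminium fence (40 mm high above the deck, 30 mm thick). Origin on the counter (18 mm below the deck's top) under the fence's front face, at the drill guide. x points square into the fence, away from the robot; y along the fence to the left. Deck: x -220 to 60 mm, y -360 to 260 mm. Two alike flip stops ride on the fence, left of the guide.
- guide (a point): Drill guide: middle of its aluminium bar's top, 60 mm before the fence face, 32 mm above the deck. The bar (124 mm along y, 26 mm deep, two steel bushings 6 mm higher) hangs on an arm from the fence; the drawer front passes under it (underside 24 mm above the deck). Its knob on the fence is 60 mm above the deck.
- outer_flag (a joint): Angle (rad) of the outer stop's flag (farther left, 149 mm from the guide): 0 = fully down on its rest, blade hanging before the fence; 1.6 to 1.9 = up, as it starts; 2.05 = its back limit. The hinge is stiff (0.06 N m: 2 to 5 N on the blade), the flag stays where left. Up, its arm stands upright and is flipped by pushing its back forward round the pin.
- outer_hinge (a point): Middle of the outer flag's hinge pin: 4 mm behind the fence's front face, 52 mm above the deck; the pin is parallel to the fence. The flag is an L, 14 mm wide along y. Down: its arm reaches to 34 mm before the fence face (arm's top 58 mm above the deck) and the blade, 18 to 34 mm before the fence, hangs to 3 mm above the deck. Up: the arm stands upright, leaning back a little, to 90 mm above the deck, the blade pointing forward.
- outer_face (a point): Middle of the outer blade's bare right-hand face. Flag down: 26 mm before the fence face, 9 mm above the deck. There the flat steel head (outer_screw_c0, 11 mm across, 3 thick) of an adjusting screw stands out to the right; the drawer front's left end meets this head, not the blade. The head's face is 4 to 20 mm off the blade, set anew each time, not measured: found by touch. y does not change as the flag turns.
- outer_knob (a point): Top of the outer stop's black clamp knob, 25 mm behind the fence's front face, 64 mm above the deck. The blade's bare face is 7 mm to the right of it along y. The clamp is finger-tight: about 11 N along the fence shifts the stop, and more than 9 N from the drawer front is forcing it.
- inner_flag (a joint): The same angle for the inner stop's flag (69 mm from the guide, alike in size). It starts up and is to stay up.
- front_mid (a point): Centre (9 mm up) of the oak drawer front lying loose and askew on the deck, off the fence and to the right of its place: 260 mm long (its y), 120 mm deep (its x), 18 mm thick; square edges 14 mm high, with a panel 4 mm higher set in 8 mm; 0.27 to 0.53 kg, slides with 1 to 3 N. Its axes agree with the jig's when square to the fence.
- pull: a loose steel bar pull (136 mm bar on two feet, 35 mm high) lying on the left end of the deck; origin under its middle. Bystander.
- pencil: a pencil (175 mm long, 7 mm thick) lying on the deck near its front edge; origin under its middle. Bystander.
- tape: a tape measure in a grey case (70 x 34 x 60 mm) on the counter to the left; origin at the middle of its underside. Bystander.
- drill: a cordless drill standing on its battery pack (205 mm high) on the counter to the left; origin at the middle of its underside. Bystander.
- screwdriver: a screwdriver lying on the counter to the right. Bystander.
- mug: a white mug (82 mm wide, 95 mm high) on the counter to the right; origin at the middle of its underside. Bystander.

How it is judged (in metres and radians):
On the way, in this order (a step that is already met when the one before it is completed fails the run):
1. the outer stop's flag is flipped fully down (value of joint outer_flag below 0.06 rad), for 0.2 s.
2. the drawer front is pushed up against the lowered flag (over 1 N between them) (value of joint outer_flag below 0.06 rad and contact force between front and outer_flag above 1 N), for 0.05 s.
At the end, for the whole second after the job is handed in: The outer flag is fully down (within 0.06 rad); the drawer front lies flat and still, against the fence (gap at most 2 mm at its middle), square to it within 0.015 rad, its left end against the outer flag's screw head (gap at most 2 mm); the stop has not shifted and the inner flag is up (value of joint outer_flag below 0.06 rad and x of front_mid in the frame of jig between -0.062 and -0.057 m and y of outer_screw_c0 in the frame of front_mid between 0.1285 and 0.1335 m and angle between the y axis of front_mid and the y axis of jig, either way round below 0.015 rad and angle between front_mid's own z axis and vertical below 0.02 rad and linear speed of front below 0.01 m/s and value of joint inner_flag above 1.2 rad and distance of outer_knob from where it was at the start of the episode below 0.002 m); the robot touches nothing.
It fails at once if the drawer front is forced against the stop with more than 9 N (contact force between front and outer_flag above 9 N).
It fails at once if the outer stop is shifted along the fence by more than 2 mm (distance of outer_knob from where it was at the start of the episode above 0.002 m).
It fails at once if the inner stop's flag is flipped down (value of joint inner_flag below 1.2 rad).
It fails at once if one of the other things is pushed about (more than 20 mm) (distance of any of pull, pencil, tape, drill, screwdriver, mug from where it was at the start of the episode above 0.02 m).
It also fails if it takes over 61 s, if anything falls off the work surface, if the arm or the gripper's body presses on something with over 40 N, if the wrist force passes 120 N, or if a joint passes its speed limit or range.

## Working session

There is one attempt and no reset: what is moved stays moved. The work goes in short steps, Python scripts to look and compute and a tool call to move; the robot and the scene stay as the last step left them, time stands still between calls to the robot, and variables do not carry over. Pictures are saved under pics/ and viewed, and the job is handed in when it is done.

Besides the shell and the picture viewer there is one more tool, called after ">>>" by a JSON object that holds its "fn" and its "kwargs". arm_command: Moves the arm, as the interface text tells. Shifts and turns lie within -1 to 1; 1 stands for 0.1 m of shift or 1.5 rad of turn. Its arguments: {"type":"object","properties":{"linear":{"type":"array"},"rot":{"type":"array"},"grip":{"type":"array"}},"required":["linear","rot","grip"]}

```bash
mkdir -p pics; python3 - <<'E'
from rig import *
import cv2
print(state(), hold_point_z)
for n in ["scene","side","wrist"]:
    c=calibration(n); print(n,c)
    cv2.imwrite(f"pics/{n}0.png",get_image(n)[:,:,::-1])
E
```

```text
{'clock': 0.0, 'joints': array([-8.59575682e+00,  1.64534124e+01,  9.04245475e+01, -1.92350230e-03,
        7.32565341e+01, -8.59414935e+00]), 'joint_vel': array([ 0.0301921 , -0.00344852, -0.03363557, -0.05439819, -0.09264459,
        0.03220678]), 'joint_torque': array([-1.79628755e-04, -4.05981302e+01, -2.92628127e+01, -1.54224781e-04,
        5.81841552e-03,  3.74769741e-06]), 'ee_pos': array([6.74251267e-01, 1.17088586e-04, 1.92931154e-01]), 'ee_rot': array([[-1.87174187e-05, -2.32579850e-03,  9.99997295e-01],
       [-9.99999949e-01,  3.19054404e-04, -1.79754101e-05],
       [-3.19011734e-04, -9.99997244e-01, -2.32580435e-03]]), 'wrist_force': array([ 0.05121555, -0.18627181,  0.41187504]), 'torque': array([-0.02245998, -0.0389389 , -0.01308752]), 'finger_gap': 0.08557956683666068} 0.0187
scene {'camera_matrix': array([[414.93528314,   0.        , 321.3112866 ],
       [  0.        , 414.93528314, 195.76707034],
       [  0.        ,   0.        ,   1.        ]]), 'rvec': array([ 1.01136234,  2.3087062 , -1.18631483]), 'tvec': array([ 0.35068408, -0.16299866,  1.60988755])}
side {'camera_matrix': array([[408.95024003,   0.        , 322.26473627],
       [  0.        , 408.95024003, 201.99115108],
       [  0.        ,   0.        ,   1.        ]]), 'rvec': array([ 2.20497022, -0.27116873,  0.1232236 ]), 'tvec': array([-0.51186466,  0.15401677,  1.09884815])}
wrist {'camera_matrix': array([[354.88756953,   0.        , 325.32392371],
       [  0.        , 354.88756953, 202.30668646],
       [  0.        ,   0.        ,   1.        ]]), 'rvec': array([-2.80678386e+00,  7.28814617e-05,  1.90303732e-03]), 'tvec': array([-0.67426423, -0.04230986,  0.38042874])}
```

View pics/scene0.png

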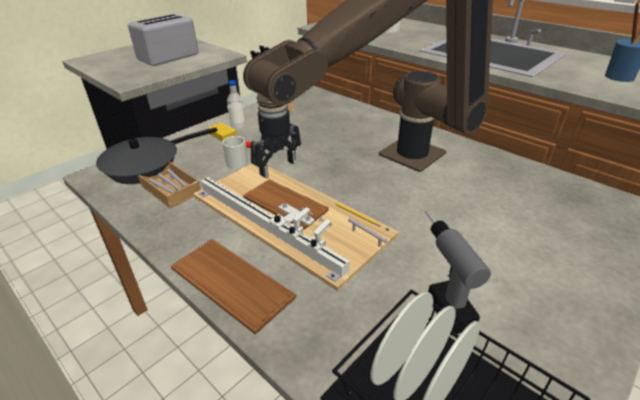

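View pics/side0.png

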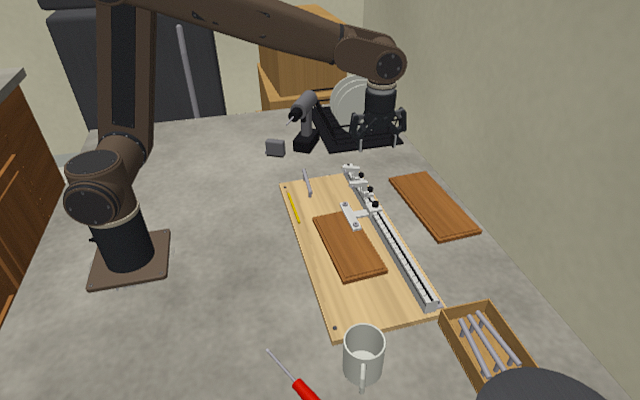

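View pics/wrist0.png

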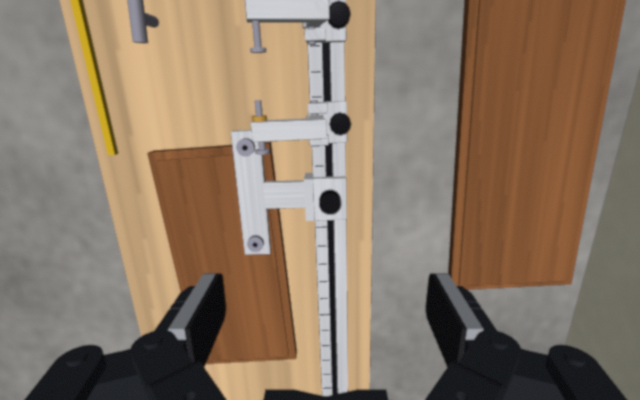

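```bash
cat > h.py <<'E'
import numpy as np, cv2
from rig import *
def ray(c,uv,z):
    R=cv2.Rodrigues(c["rvec"])[0];K=c["camera_matrix"];t=c["tvec"]
    d=R.T@np.linalg.solve(K,[uv[0],uv[1],1.]);o=-R.T@t
    return o+d*(z-o[2])/d[2]
def proj(c,P):
    return cv2.projectPoints(np.array(P,float).reshape(-1,1,3),c["rvec"],c["tvec"],c["camera_matrix"],None)[0].reshape(-1,2)
def crop(src,x0,y0,x1,y1,f,out):
    im=cv2.imread(src)[y0:y1,x0:x1]
    cv2.imwrite(out,cv2.resize(im,None,fx=f,fy=f,interpolation=cv2.INTER_CUBIC))
E
python3 - <<'E'
from h import *
crop("pics/wrist0.png",220,0,380,150,5,"pics/c1.png")
crop("pics/wrist0.png",60,110,380,400,2.5 and 2,"pics/c2.png")
E
```

```text
(no output)
```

View pics/c1.png

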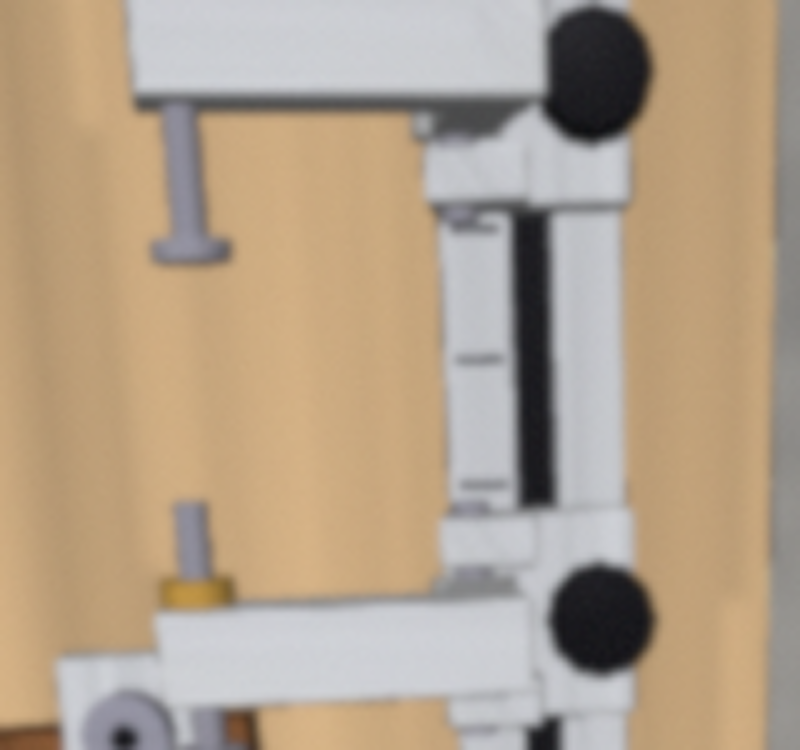

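View pics/c2.png

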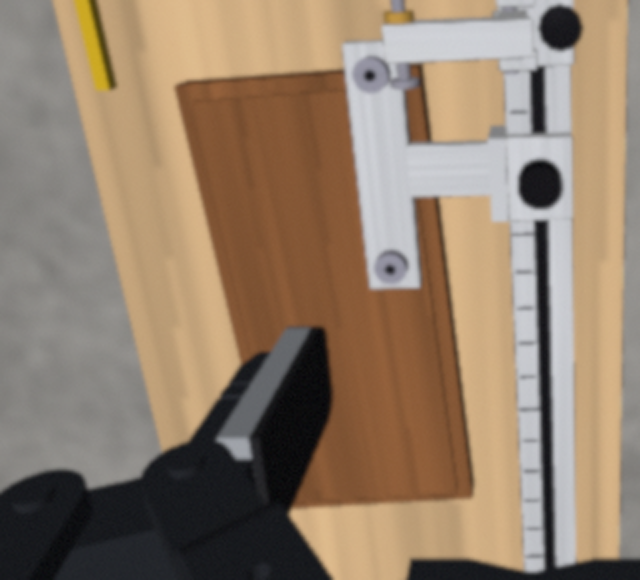

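```bash
python3 - <<'E'
from h import *
c=calibration("wrist")
for n,u,z in [("ok",(339.8,14.5),.082),("ik",(340.6,123.6),.082),("gk",(330,202),.078),("b1",(245.5,147.5),.056),("b2",(255.5,243.5),.056),
 ("fl",(149.5,153),.032),("fr",(296,357.5),.032),("fur",(270.5,145),.032)]:
    print(n,ray(c,u,z).round(4))
o=ray(c,(339.8,14.5),.082);i=ray(c,(340.6,123.6),.082);d=o-i;print(np.degrees(np.arctan2(-d[0],d[1])),np.linalg.norm(d))
o=ray(c,(245.5,147.5),.056);i=ray(c,(255.5,243.5),.056);d=o-i;print(np.degrees(np.arctan2(-d[0],d[1])),np.linalg.norm(d))
print(-cv2.Rodrigues(c["rvec"])[0].T@c["tvec"])
E
```

```text
ok [0.6851 0.1293 0.082 ]
ik [0.6868 0.0508 0.082 ]
gk [ 0.6786 -0.0173  0.078 ]
b1 [0.6029 0.0267 0.056 ]
b2 [ 0.6057 -0.0682  0.056 ]
fl [0.504 0.017 0.032]
fr [ 0.6392 -0.2305  0.032 ]
fur [0.6217 0.0247 0.032 ]
1.2220360571692561 0.0785060348216817
1.688795077322059 0.09498138024835064
[0.67481852 0.084853   0.37249401]
```

```bash
python3 - <<'E'
from h import *
c=calibration("wrist")
f=lambda p:(60+p[0]/2,110+p[1]/2)
g=lambda p:(220+p[0]/5,p[1]/5)
for n,a,b,z in [("fencefront",f((511,235)),f((524,560)),.058),("fencefront2",g((441,225)),g((449,500)),.058),("fencerear",f((573,235)),f((577,560)),.058),("rear2",g((622,215)),g((626,500)),.058),("deckrear",g((777,10)),g((766,700)),.018)]:
    A=ray(c,a,z);B=ray(c,b,z);d=A-B
    print(n,A.round(4),B.round(4),np.degrees(np.arctan2(-d[0],d[1])))
# front edges
A=ray(c,f((178,86)),.032);B=ray(c,f((421,70)),.032);C=ray(c,f((472,495)),.032)
d=C-B;print(np.degrees(np.arctan2(d[0],-d[1])),np.linalg.norm(d)); d=A-B;print(np.linalg.norm(d),np.degrees(np.arctan2(-d[1],-d[0])));print((A+C)/2)
E
```

```text
fencefront [ 0.665  -0.0502  0.058 ] [ 0.6706 -0.2531  0.058 ] 1.57387003004222
fencefront2 [0.6606 0.1108 0.058 ] [0.6613 0.0678 0.058 ] 0.8927953143935966
fencerear [ 0.6948 -0.0502  0.058 ] [ 0.7011 -0.2531  0.058 ] 1.7567955713448096
rear2 [0.69   0.1123 0.058 ] [0.6914 0.0678 0.058 ] 1.8738049754549224
deckrear [0.7187 0.149  0.018 ] [0.7222 0.0273 0.018 ] 1.6084756015803785
3.9284969253544957 0.25587518139982157
0.11846595368087195 3.7578509617742
[ 0.57137715 -0.10677791  0.032     ]
```

>>> {"fn": "arm_command", "kwargs": {"linear": [[-0.35,0,0.25],[-0.7,0,0.45],[-1,0,0.45],[-1,0,0.45],[-1,0,0.45]], "rot": [[0,-0.019,0],[0,-0.019,0],[0,-0.019,0],[0,-0.019,0],[0,-0.019,0]], "grip": [[1],[1],[1],[1],[1]]}}

```text
schema error: expected a number
```

```bash
python3 - <<'E'
from h import *
s=state();print(s["clock"],s["ee_pos"],s["ee_rot"],s["finger_gap"],s["wrist_force"])
cv2.imwrite("pics/w1.png",get_image("wrist")[:,:,::-1])
cv2.imwrite("pics/s1.png",get_image("scene")[:,:,::-1])
c=calibration("scene")
O=np.array([.6642,-.0191,0]);p=np.radians(1.6);R=np.array([[np.cos(p),-np.sin(p),0],[np.sin(p),np.cos(p),0],[0,0,1]])
crop("pics/s1.png",180,140,420,300,3,"pics/s1c.png")
for n in ["scene","wrist"]:
  for P in [(25e-3,.149,.082),(25e-3,.069,.082),(-.06,0,.05),(-.033,.142,.107),(.06,.26,.018),(.06,-.36,.018)]:
    print(n,P,proj(calibration(n),O+R@np.array(P)).round(1))
E
```

```text
0.15 [6.74412445e-01 1.01102451e-04 1.93218861e-01] [[-4.99419110e-05 -1.86170891e-03  9.99998266e-01]
 [-9.99999961e-01  2.75596751e-04 -4.94289138e-05]
 [-2.75504251e-04 -9.99998229e-01 -1.86172260e-03]] 0.08545029928681976 [ 0.13477077 -0.25949868 -0.06667968]
scene (0.025, 0.149, 0.082) [[312.9 241.5]]
scene (0.025, 0.069, 0.082) [[291.2 228.5]]
scene (-0.06, 0, 0.05) [[295.4 212.8]]
scene (-0.033, 0.142, 0.107) [[325.4 222.2]]
scene (0.06, 0.26, 0.018) [[336.8 287. ]]
scene (0.06, -0.36, 0.018) [[193.  193.7]]
wrist (0.025, 0.149, 0.082) [[339.2  12.6]]
wrist (0.025, 0.069, 0.082) [[340.8 123.8]]
wrist (-0.06, 0, 0.05) [[251.6 195.6]]
wrist (-0.033, 0.142, 0.107) [[254.6  20.5]]
wrist (0.06, 0.26, 0.018) [[ 378.  -130.3]]
wrist (0.06, -0.36, 0.018) [[368.7 435.3]]
```

View pics/w1.png

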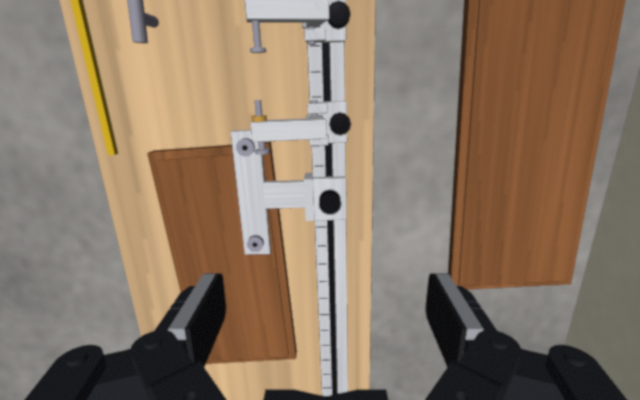

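View pics/s1c.png

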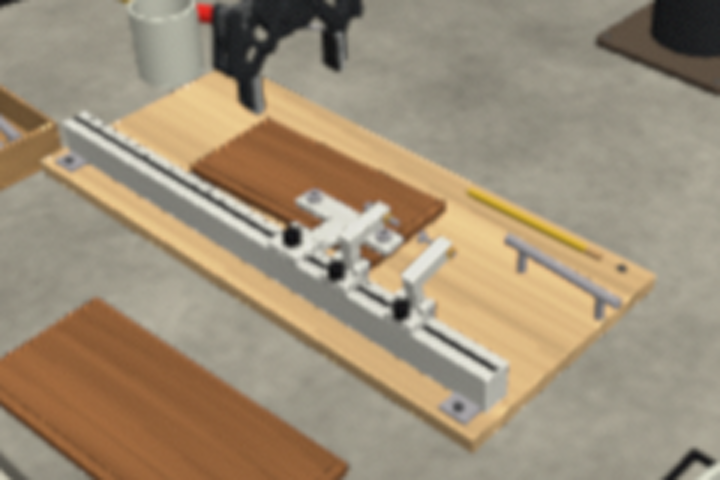

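>>> {"fn": "arm_command", "kwargs": {"linear": [[-0.35,0,0.25],[-0.7,0,0.45],[-1,0,0.45],[-1,0,0.45],[-1,0,0.45]], "rot": [[0,-0.019,0],[0,-0.019,0],[0,-0.019,0],[0,-0.019,0],[0,-0.019,0]], "grip": [1,1,1,1,1]}}

```text
clock: 0.67
ee_pos: [0.7194, 0.1018, 0.193]
ee_rot: [[0.032, -0.002, 1.0], [-1.0, -0.0, 0.032], [0.0, -1.0, -0.002]]
wrist_force: [-0.1, -0.8, 0.3]
finger_gap: 0.0253
```

```bash
python3 - <<'E'
from h import *
s=state();print(s["clock"],s["ee_pos"],s["ee_rot"],s["finger_gap"],s["wrist_force"])
cv2.imwrite("pics/w2.png",get_image("wrist")[:,:,::-1])
O=np.array([.6642,-.0191,0]);p=np.radians(1.6);R=np.array([[np.cos(p),-np.sin(p),0],[np.sin(p),np.cos(p),0],[0,0,1]])
c=calibration("wrist")
for P in [(25e-3,.149,.082),(25e-3,.069,.082),(-.06,.0475,.056),(-.06,-.0475,.056),(-.033,.142,.107),(.06,.26,.018),(0,.26,.058),(.03,.26,.058)]:
    print(P,proj(c,O+R@np.array(P)).round(1))
E
```

```text
0.6667 [0.71938428 0.10182199 0.19297023] [[ 3.15065553e-02 -2.06599752e-03  9.99501410e-01]
 [-9.99503538e-01 -1.82354653e-04  3.15062455e-02]
 [ 1.17171908e-04 -9.99997849e-01 -2.07071720e-03]] 0.025334054741895134 [-0.07737987 -0.81651031  0.28519569]
(0.025, 0.149, 0.082) [[284.6 147.7]]
(0.025, 0.069, 0.082) [[287.8 236.5]]
(-0.06, 0.0475, 0.056) [[205.  245.1]]
(-0.06, -0.0475, 0.056) [[214.7 325.1]]
(-0.033, 0.142, 0.107) [[205.3 162.8]]
(0.06, 0.26, 0.018) [[327.3  10.5]]
(0, 0.26, 0.058) [[250.9   1.1]]
(0.03, 0.26, 0.058) [[289.2   1.1]]
```

View pics/w2.png

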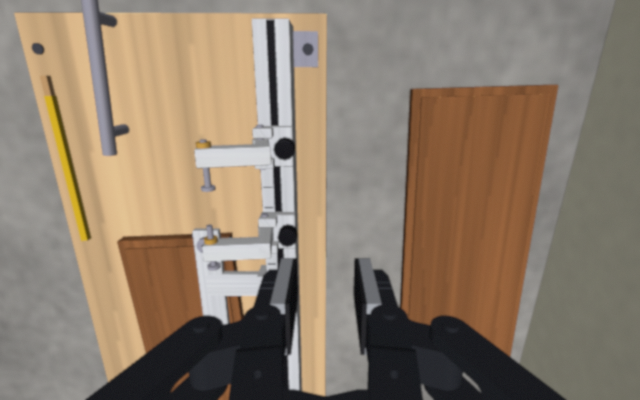

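>>> {"fn": "arm_command", "kwargs": {"linear": [[-0.29,0.2,0],[-0.29,0.6,0],[-0.29,0.9,0],[-0.29,1,0],[-0.29,1,0],[-0.29,1,0]], "rot": [[0,0,0],[0,0,0],[0,0,0],[0,0,0],[0,0,0],[0,0,0]], "grip": [1,1,1,1,1,1]}}

```text
clock: 1.22
ee_pos: [0.7187, 0.1281, 0.0937]
ee_rot: [[0.028, -0.002, 1.0], [-1.0, -0.001, 0.028], [0.001, -1.0, -0.002]]
wrist_force: [1.3, -0.3, 0.1]
finger_gap: -0.0
```

```bash
python3 - <<'E'
from h import *
cv2.imwrite("pics/w3.png",get_image("wrist")[:,:,::-1])
cv2.imwrite("pics/s3.png",get_image("scene")[:,:,::-1])
crop("pics/s3.png",230,160,390,280,5,"pics/s3c.png")
s=state();print(s["clock"],s["ee_pos"],s["finger_gap"],s["wrist_force"])
E
```

```text
1.3167 [0.72047044 0.12859766 0.09669803] 2.0791701311963297e-05 [ 0.84291865 -0.42522585  0.63944832]
```

View pics/w3.png

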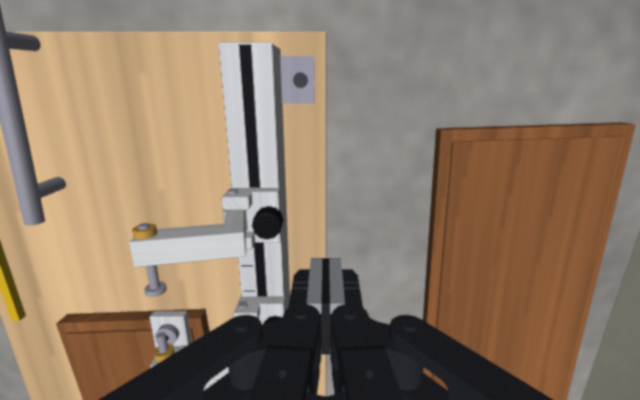

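View pics/s3c.png

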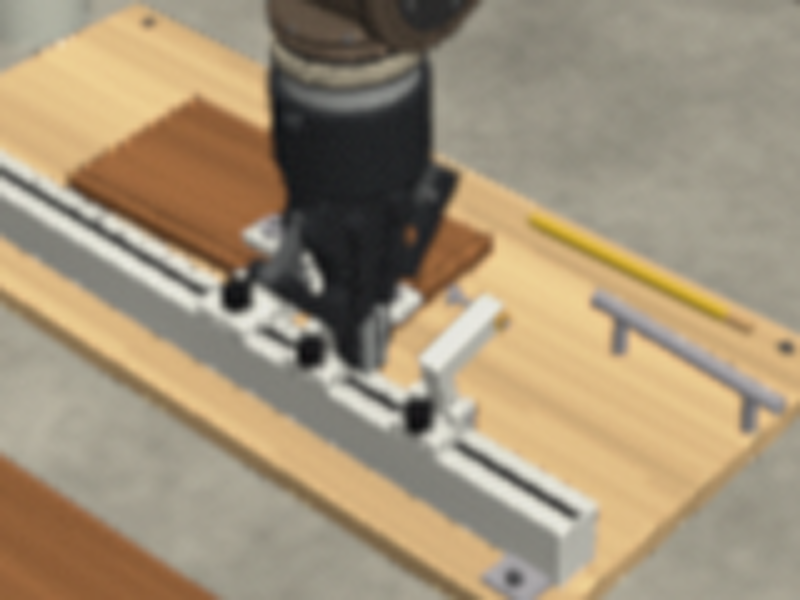

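```bash
python3 - <<'E'
from h import *
for n in ["wrist","scene"]:
    c=calibration(n); q=proj(c,[state()["ee_pos"]]);print(n,q,(q-[230,160])*5)
    O=np.array([.6642,-.0191,0]);p=np.radians(1.6);R=np.array([[np.cos(p),-np.sin(p),0],[np.sin(p),np.cos(p),0],[0,0,1]])
    q=proj(c,O+R@np.array([.025,.149,.082]));print(q,(q-[230,160])*5)
E
```

```text
wrist [[324.99647303 240.31278877]] [[474.98236515 401.56394387]]
[[265.10703154 225.18871269]] [[175.53515771 325.94356345]]
scene [[302.60864797 243.74786559]] [[363.04323985 418.73932793]]
[[312.93447516 241.45203903]] [[414.67237578 407.26019515]]
```

```bash
python3 - <<'E'
from h import *
cv2.imwrite("pics/sd3.png",get_image("side")[:,:,::-1])
crop("pics/sd3.png",270,60,430,220,5,"pics/sd3c.png")
p=state()["ee_pos"];print(p)
for n in ["wrist","scene","side"]:
    c=calibration(n)
    for dz in [0,.01,.02,.03,.04]: print(n,dz,proj(c,[p+[0,0,dz]]).round(1))
E
```

```text
[0.72056384 0.1287619  0.09695241]
wrist 0 [[325.  240.4]]
wrist 0.01 [[325.1 248.5]]
wrist 0.02 [[325.1 257.5]]
wrist 0.03 [[325.2 267.5]]
wrist 0.04 [[325.3 278.7]]
scene 0 [[302.6 243.7]]
scene 0.01 [[302.5 240.8]]
scene 0.02 [[302.3 237.8]]
scene 0.03 [[302.2 234.8]]
scene 0.04 [[302.  231.8]]
side 0 [[372.5 167.7]]
side 0.01 [[372.7 164.9]]
side 0.02 [[372.9 162.2]]
side 0.03 [[373.1 159.4]]
side 0.04 [[373.4 156.6]]
```

View pics/sd3c.png

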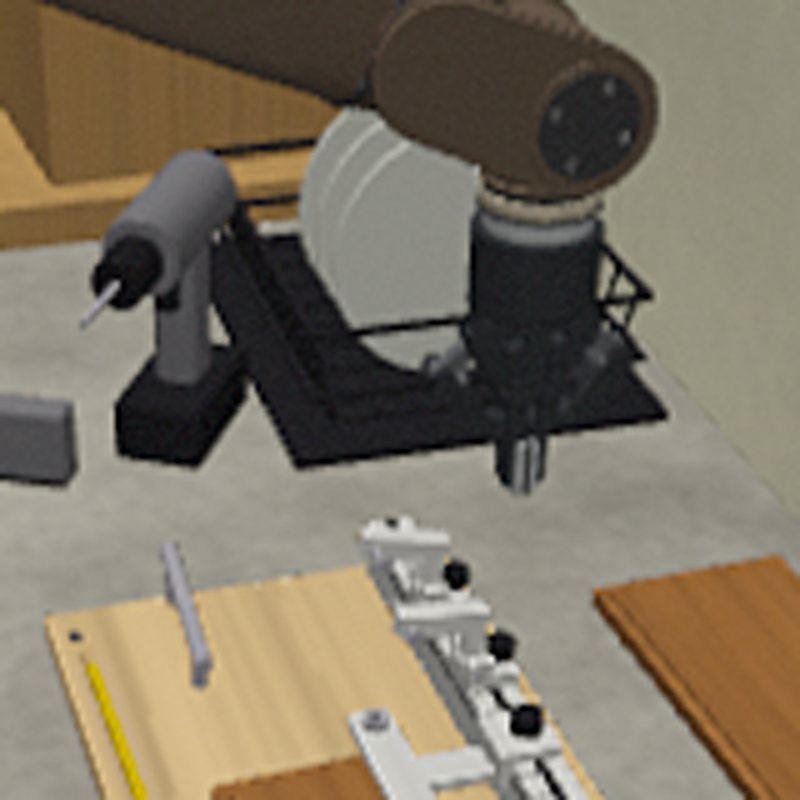

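```bash
python3 - <<'E'
from h import *
# pose-relative: use current wrist camera and tool frame
s=state();c=calibration("wrist");R=s["ee_rot"];p=s["ee_pos"]
for zz in [.0425,.057]:
  for xx in [-.011,.011]:
    for b in [0,.013,.03,.045]:
      print(zz,xx,b,proj(c,[p+R@np.array([xx,-b,zz])]).round(1), "closed",proj(c,[p+R@np.array([xx,-b,0])]).round(1))
print(np.linalg.norm(proj(c,[p])))
E
python3 - <<'E'
from sys import path; path.insert(0,'.')
from h import *
crop("pics/w3.png",250,220,400,400,4,"pics/w3c.png")
E
```

```text
0.0425 -0.011 0 [[402.9 222. ]] closed [[325. 222.]]
0.0425 -0.011 0.013 [[408.2 231.7]] closed [[325.  231.7]]
0.0425 -0.011 0.03 [[416.3 246.6]] closed [[325.  246.6]]
0.0425 -0.011 0.045 [[424.8 262.3]] closed [[325.  262.4]]
0.0425 0.011 0 [[400.1 258. ]] closed [[325.  258.1]]
0.0425 0.011 0.013 [[405.  269.7]] closed [[325.  269.7]]
0.0425 0.011 0.03 [[412.5 287.5]] closed [[325.  287.5]]
0.0425 0.011 0.045 [[420.3 306.1]] closed [[325.  306.2]]
0.057 -0.011 0 [[429.5 222. ]] closed [[325. 222.]]
0.057 -0.011 0.013 [[436.6 231.7]] closed [[325.  231.7]]
0.057 -0.011 0.03 [[447.4 246.6]] closed [[325.  246.6]]
0.057 -0.011 0.045 [[458.9 262.3]] closed [[325.  262.4]]
0.057 0.011 0 [[425.7 258. ]] closed [[325.  258.1]]
0.057 0.011 0.013 [[432.3 269.7]] closed [[325.  269.7]]
0.057 0.011 0.03 [[442.3 287.4]] closed [[325.  287.5]]
0.057 0.011 0.045 [[452.8 306.1]] closed [[325.  306.2]]
404.2298254242878
```

View pics/w3c.png

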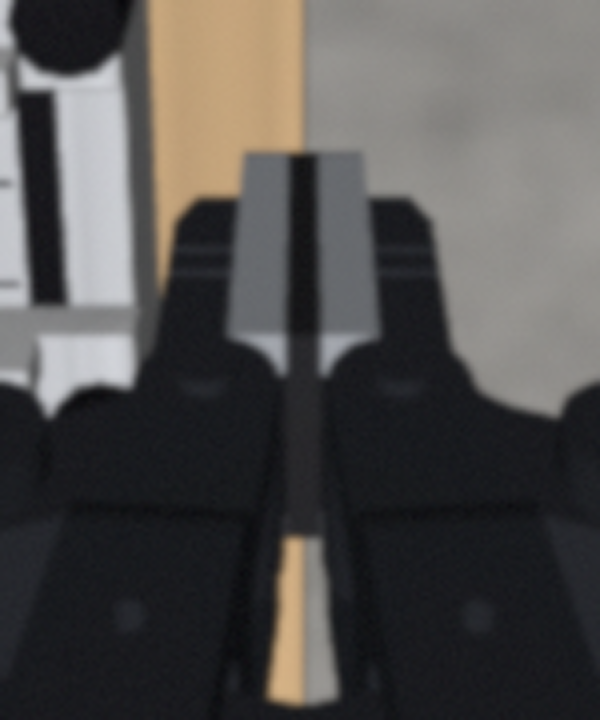

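>>> {"fn": "arm_command", "kwargs": {"linear": [[0,0,0.4],[0,0.2,0.42],[0,0.5,0.42],[0,0.65,0.42],[0,0.7,0.42],[0,0.75,0.42],[0,0.75,0.42]], "rot": [[0,0,0],[0,0,0],[0,0,0],[0,0,0],[0,0,0],[0,0,0],[0,0,0]], "grip": [1,1,1,1,1,1,1]}}

```text
clock: 1.95
ee_pos: [0.7629, 0.13, 0.0224]
ee_rot: [[0.029, 0.004, 1.0], [-1.0, -0.0, 0.029], [0.0, -1.0, 0.004]]
wrist_force: [0.2, -0.3, 1.0]
finger_gap: 0.0
```

```bash
python3 - <<'E'
from h import *
cv2.imwrite("pics/sd4.png",get_image("side")[:,:,::-1])
crop("pics/sd4.png",270,60,430,220,5,"pics/sd4c.png")
s=state();p=s["ee_pos"];print(p,s["wrist_force"])
for n in ["side"]:
    c=calibration(n)
    for dz in [0,.01,.02,.03,.04]: print(n,dz,((proj(c,[p+[0,0,dz]])-[270,60])*5).round(1))
E
```

```text
[0.76344904 0.13005713 0.02343973] [-0.73022716  0.29697139  0.06102892]
side 0 [[567.1 624.5]]
side 0.01 [[568.3 611.7]]
side 0.02 [[569.6 598.9]]
side 0.03 [[570.9 585.9]]
side 0.04 [[572.2 572.8]]
```

View pics/sd4c.png

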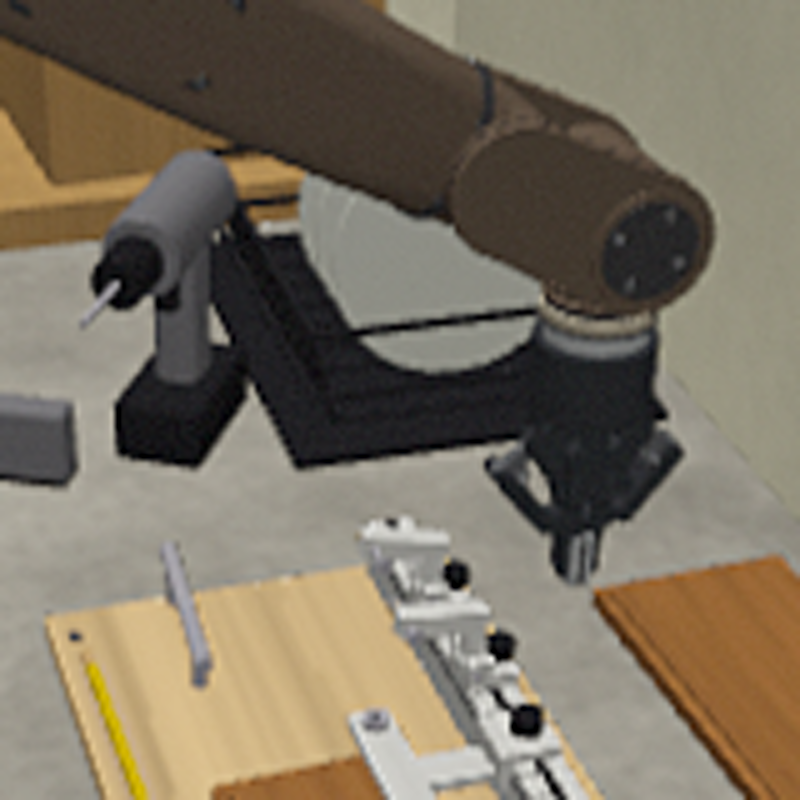

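>>> {"fn": "arm_command", "kwargs": {"linear": [[0,0.1,0],[0,0.17,0],[0,0.2,0],[0,0.22,0]], "rot": [[0,0,0],[0,0,0],[0,0,0],[0,0,0]], "grip": [1,1,1,1]}}

```text
clock: 2.33
ee_pos: [0.763, 0.1301, 0.0005]
ee_rot: [[0.029, 0.004, 1.0], [-1.0, -0.0, 0.029], [0.0, -1.0, 0.004]]
wrist_force: [-0.4, -0.7, -0.0]
finger_gap: -0.0001
```

>>> {"fn": "arm_command", "kwargs": {"linear": [[0,0.04,0],[0,0.06,0],[0,0.08,0]], "rot": [[0,0,0],[0,0,0],[0,0,0]], "grip": [1,1,1]}}

```text
clock: 2.58
ee_pos: [0.7628, 0.1301, -0.008]
ee_rot: [[0.029, 0.004, 1.0], [-1.0, -0.0, 0.029], [0.0, -1.0, 0.004]]
wrist_force: [0.0, 0.1, 0.4]
finger_gap: -0.0
```

>>> {"fn": "arm_command", "kwargs": {"linear": [[0,0.05,0],[0,0.1,0],[0,0.14,0]], "rot": [[0,0,0],[0,0,0],[0,0,0]], "grip": [1,1,1]}}

```text
clock: 2.83
ee_pos: [0.7626, 0.13, -0.0228]
ee_rot: [[0.029, 0.003, 1.0], [-1.0, -0.0, 0.029], [0.0, -1.0, 0.003]]
wrist_force: [0.5, 0.2, 0.6]
finger_gap: 0.0002
```

>>> {"fn": "arm_command", "kwargs": {"linear": [[0,0.02,0],[0,0.04,0],[0,0.06,0]], "rot": [[0,0,0],[0,0,0],[0,0,0]], "grip": [1,1,1]}}

```text
clock: 3.08
ee_pos: [0.7626, 0.13, -0.0292]
ee_rot: [[0.029, 0.003, 1.0], [-1.0, -0.0, 0.029], [0.0, -1.0, 0.003]]
wrist_force: [-0.6, 0.7, 0.1]
finger_gap: 0.0001
```

>>> {"fn": "arm_command", "kwargs": {"linear": [[0,0.02,0],[0,0.04,0],[0,0.06,0]], "rot": [[0,0,0],[0,0,0],[0,0,0]], "grip": [1,1,1]}}

```text
clock: 3.33
ee_pos: [0.7627, 0.13, -0.0352]
ee_rot: [[0.029, 0.003, 1.0], [-1.0, -0.0, 0.029], [0.0, -1.0, 0.003]]
wrist_force: [-0.4, 1.3, -0.1]
finger_gap: -0.0
```

```bash
python3 - <<'E'
from h import *
cv2.imwrite("pics/sd5.png",get_image("side")[:,:,::-1])
crop("pics/sd5.png",310,100,430,190,6,"pics/sd5c.png")
s=state();p=s["ee_pos"];print(p,s["wrist_force"])
E
```

```text
[ 0.76233128  0.12999589 -0.03573022] [-0.5525492  -0.57960454 -0.26492875]
```

View pics/sd5c.png

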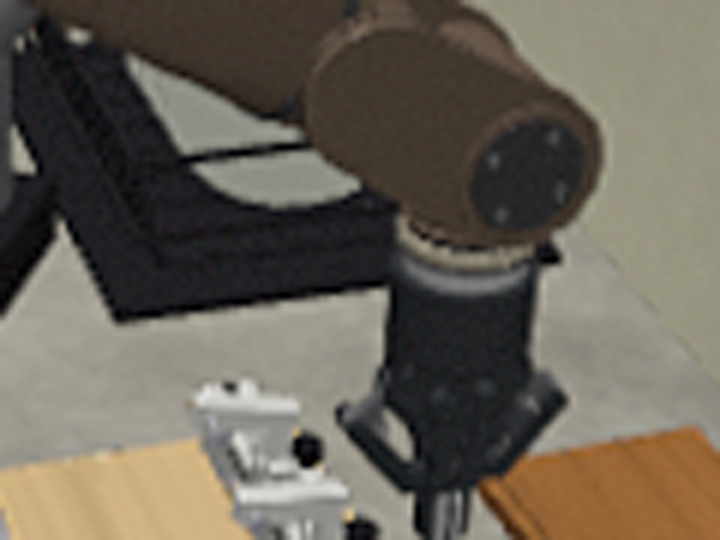

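>>> {"fn": "arm_command", "kwargs": {"linear": [[0,0.02,0],[0,0.03,0],[0,0.04,0],[0,0.04,0]], "rot": [[0,0,0],[0,0,0],[0,0,0],[0,0,0]], "grip": [1,1,1,1]}}

```text
clock: 3.72
ee_pos: [0.7628, 0.13, -0.0369]
ee_rot: [[0.029, 0.002, 1.0], [-1.0, -0.001, 0.029], [0.001, -1.0, 0.002]]
wrist_force: [-5.2, -1.5, 8.8]
finger_gap: 0.0001
```

>>> {"fn": "arm_command", "kwargs": {"linear": [[0,0.01,0],[0,0.02,0],[0,0.03,0],[0,0.03,0]], "rot": [[0,0,0],[0,0,0],[0,0,0],[0,0,0]], "grip": [1,1,1,1]}}

```text
clock: 4.05
ee_pos: [0.7638, 0.1301, -0.0369]
ee_rot: [[0.03, 0.003, 1.0], [-1.0, -0.001, 0.03], [0.001, -1.0, 0.003]]
wrist_force: [-3.6, -0.9, 9.0]
finger_gap: 0.0002
```

>>> {"fn": "arm_command", "kwargs": {"linear": [[-0.01,-0.4,0],[-0.01,-0.8,0],[-0.01,-0.92,-0.1],[-0.01,-0.92,-0.4],[-0.01,-0.92,-0.43],[-0.01,-0.92,-0.43]], "rot": [[0,0,0],[0,0,0],[0,0,0],[0,0,0],[0,0,0],[0,0,0]], "grip": [1,1,1,1,1,1]}}

```text
clock: 4.55
ee_pos: [0.7185, 0.1301, 0.0539]
ee_rot: [[0.03, 0.001, 1.0], [-1.0, -0.001, 0.03], [0.001, -1.0, 0.001]]
wrist_force: [0.6, -0.5, -0.2]
finger_gap: 0.0001
```

```bash
python3 - <<'E'
from h import *
cv2.imwrite("pics/w6.png",get_image("wrist")[:,:,::-1])
cv2.imwrite("pics/s6.png",get_image("scene")[:,:,::-1])
crop("pics/s6.png",230,160,390,280,5,"pics/s6c.png")
s=state();print(s["clock"],s["ee_pos"],s["ee_rot"],s["wrist_force"])
E
```

```text
4.65 [0.72074616 0.12985764 0.05446399] [[ 2.94537579e-02  3.38560234e-03  9.99560410e-01]
 [-9.99565838e-01 -6.82058423e-04  2.94562280e-02]
 [ 7.81485672e-04 -9.99994036e-01  3.36404326e-03]] [ 0.0274812   0.13573507 -0.09344123]
```

View pics/w6.png

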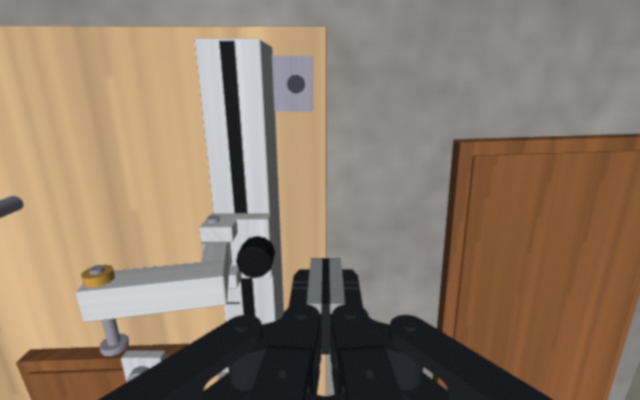

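View pics/s6c.png

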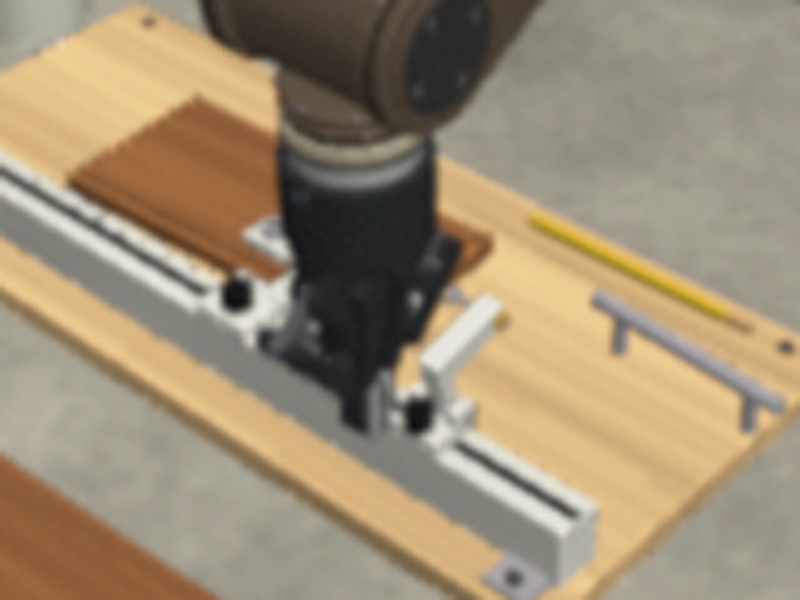

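```bash
python3 - <<'E'
from h import *
c=calibration("wrist");print(ray(c,(256,256),.082),ray(c,(325,258.5),.0545+.0365),ray(c,(325,258.5),.0545+.0365-.001), ray(c,(228,290),.1),ray(c,(228,303),.1))
c=calibration("scene");p=state()["ee_pos"];print((proj(c,[p+[0,0,.0365]])-[230,160])*5)
E
```

```text
[0.68759657 0.13380013 0.082     ] [0.72038857 0.13818381 0.091     ] [0.72040743 0.1376469  0.09      ] [0.67840023 0.12648754 0.1       ] [0.6779937  0.11981277 0.1       ]
[[364.81949986 428.46996398]]
```

>>> {"fn": "arm_command", "kwargs": {"linear": [[-0.04,0,-0.1],[-0.04,0,-0.2],[-0.04,0,-0.28],[-0.04,0,-0.34],[-0.04,0,-0.4],[-0.04,0,-0.46],[-0.04,0,-0.52]], "rot": [[0,0,0],[0,0,0],[0,0,0],[0,0,0],[0,0,0],[0,0,0],[0,0,0]], "grip": [1,1,1,1,1,1,1]}}

```text
clock: 5.23
ee_pos: [0.6693, 0.1323, 0.0549]
ee_rot: [[0.029, 0.006, 1.0], [-1.0, -0.001, 0.029], [0.001, -1.0, 0.006]]
wrist_force: [2.5, 0.1, -1.4]
finger_gap: 0.0
```

```bash
python3 - <<'E'
from h import *
cv2.imwrite("pics/w7.png",get_image("wrist")[:,:,::-1])
cv2.imwrite("pics/s7.png",get_image("scene")[:,:,::-1])
crop("pics/s7.png",230,160,390,280,5,"pics/s7c.png")
s=state();print(s["clock"],s["ee_pos"],s["wrist_force"])
E
```

```text
5.3333 [0.66773667 0.13226089 0.05425395] [ 0.43787077 -0.47204848 -0.04062864]
```

View pics/w7.png

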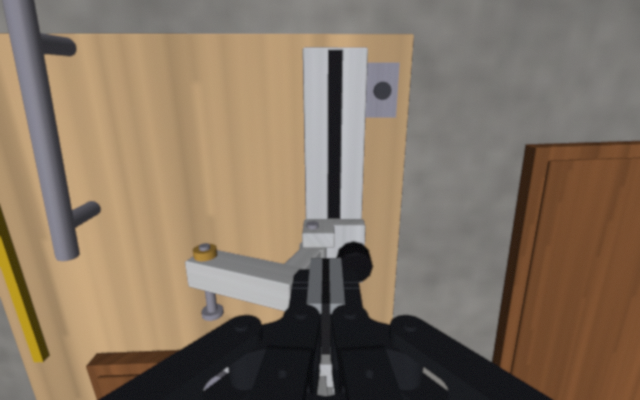

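View pics/s7c.png

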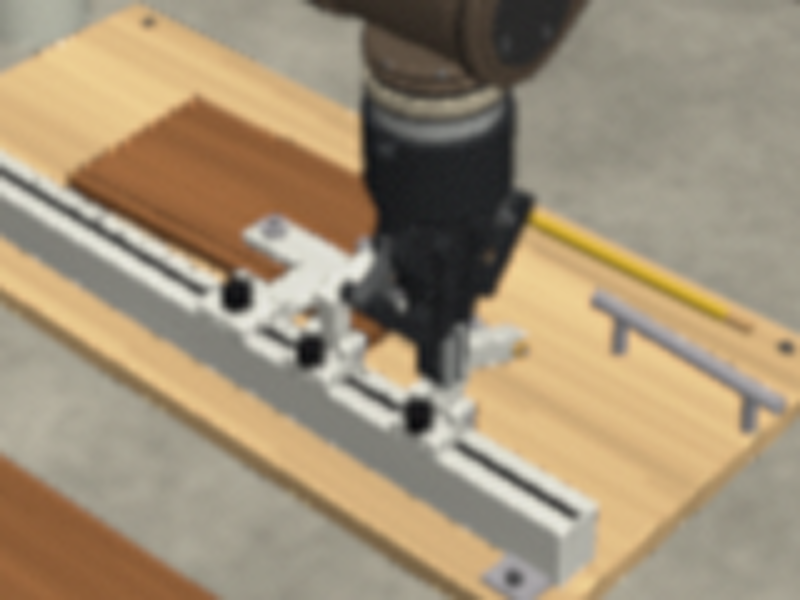

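>>> {"fn": "arm_command", "kwargs": {"linear": [[0,0,-0.07],[0,0,-0.14],[0,0,-0.21],[0,0,-0.28],[0,0.05,-0.3],[0,0.1,-0.3],[0,0.14,-0.3],[0,0.16,-0.3],[0,0.16,-0.3]], "rot": [[0,0,0],[0,0,0],[0,0,0],[0,0,0],[0,0,0],[0,0,0],[0,0,0],[0,0,0],[0,0,0]], "grip": [1,1,1,1,1,1,1,1,1]}}

```text
clock: 6.08
ee_pos: [0.6364, 0.1314, 0.0388]
ee_rot: [[0.03, -0.003, 1.0], [-1.0, -0.001, 0.03], [0.001, -1.0, -0.003]]
wrist_force: [-6.3, -0.7, 9.2]
finger_gap: 0.0001
```

```bash
python3 - <<'E'
from h import *
cv2.imwrite("pics/w8.png",get_image("wrist")[:,:,::-1])
cv2.imwrite("pics/s8.png",get_image("scene")[:,:,::-1])
crop("pics/s8.png",230,160,390,280,5,"pics/s8c.png")
s=state();print(s["clock"],s["ee_pos"],s["wrist_force"])
E
```

```text
6.1833 [0.6364227  0.13143505 0.03876386] [-5.82595642 -0.09639179  9.37075557]
```

View pics/w8.png

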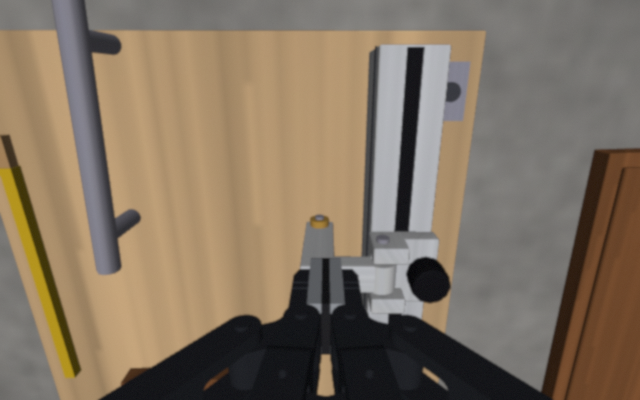

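View pics/s8c.png

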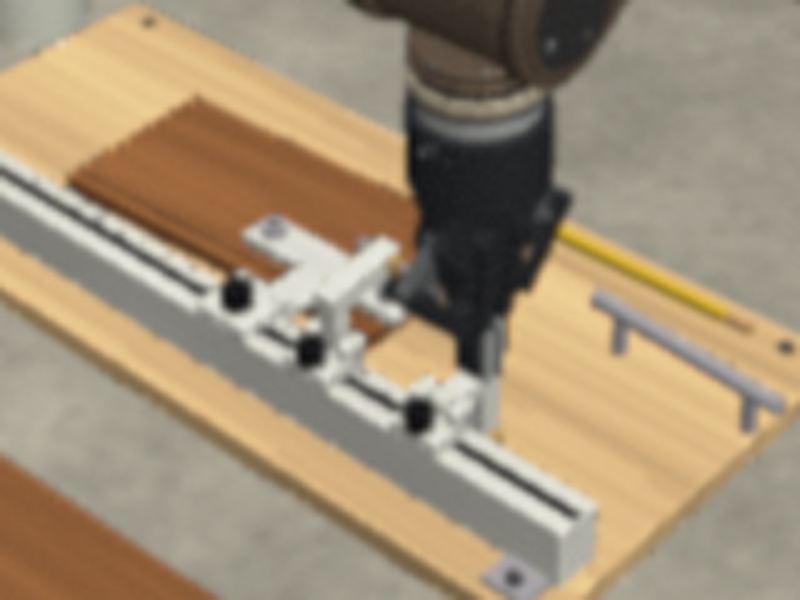

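>>> {"fn": "arm_command", "kwargs": {"linear": [[0,0.02,0],[0,0.03,0],[0,0.04,0],[0,0.04,0]], "rot": [[0,0,0],[0,0,0],[0,0,0],[0,0,0]], "grip": [1,1,1,1]}}

```text
clock: 6.52
ee_pos: [0.6363, 0.1315, 0.0385]
ee_rot: [[0.03, -0.005, 1.0], [-1.0, -0.002, 0.03], [0.002, -1.0, -0.005]]
wrist_force: [-10.3, -1.1, 17.7]
finger_gap: -0.0002
```

>>> {"fn": "arm_command", "kwargs": {"linear": [[0,-0.3,0],[0,-0.7,0],[0,-1,-0.1],[0.3,-1,-0.3],[0.6,-1,-0.5],[0.9,-1,-0.7],[1,-1,-0.84]], "rot": [[0,0,0],[0,0,0],[0,0,0],[0,0,0],[0,0,0],[0,0,0],[0,0,0]], "grip": [1,1,1,1,1,1,1]}}

```text
clock: 7.1
ee_pos: [0.5542, 0.0264, 0.138]
ee_rot: [[0.028, -0.007, 1.0], [-1.0, -0.003, 0.028], [0.003, -1.0, -0.007]]
wrist_force: [-0.3, -0.4, 0.1]
finger_gap: 0.0002
```

>>> {"fn": "arm_command", "kwargs": {"linear": [[0.3,0,-0.3],[0.6,0,-0.6],[0.9,0,-0.84],[1,0,-0.84],[1,0,-0.84]], "rot": [[0,0,0],[0,0,0],[0,0,0],[0,0,0],[0,0,0]], "grip": [1,1,1,1,1]}}

```text
clock: 7.52
ee_pos: [0.4722, -0.078, 0.1383]
ee_rot: [[0.024, -0.007, 1.0], [-1.0, -0.003, 0.024], [0.003, -1.0, -0.008]]
wrist_force: [0.2, -0.1, 0.2]
finger_gap: 0.0001
```

```bash
python3 - <<'E'
from h import *
cv2.imwrite("pics/w9.png",get_image("wrist")[:,:,::-1])
cv2.imwrite("pics/sd9.png",get_image("side")[:,:,::-1])
crop("pics/sd9.png",250,120,450,320,4,"pics/sd9c.png")
s=state();print(s["clock"],s["ee_pos"],s["ee_rot"],s["wrist_force"])
E
```

```text
7.6167 [ 0.47354614 -0.07601121  0.1387132 ] [[ 0.02701888 -0.00684021  0.99961152]
 [-0.99963297 -0.00216144  0.02700467]
 [ 0.00197588 -0.99997427 -0.00689609]] [ 0.61185694  1.34041517 -0.1016641 ]
```

View pics/w9.png

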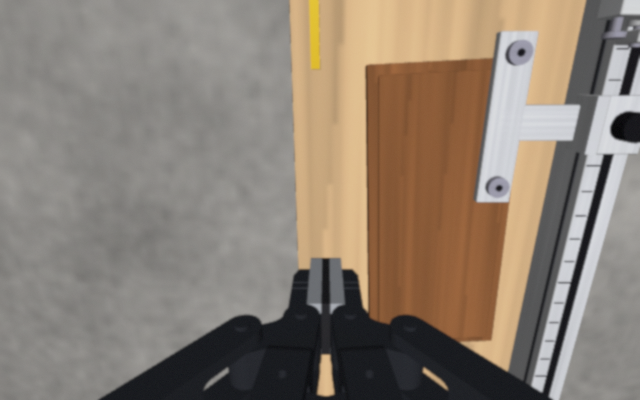

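View pics/sd9c.png

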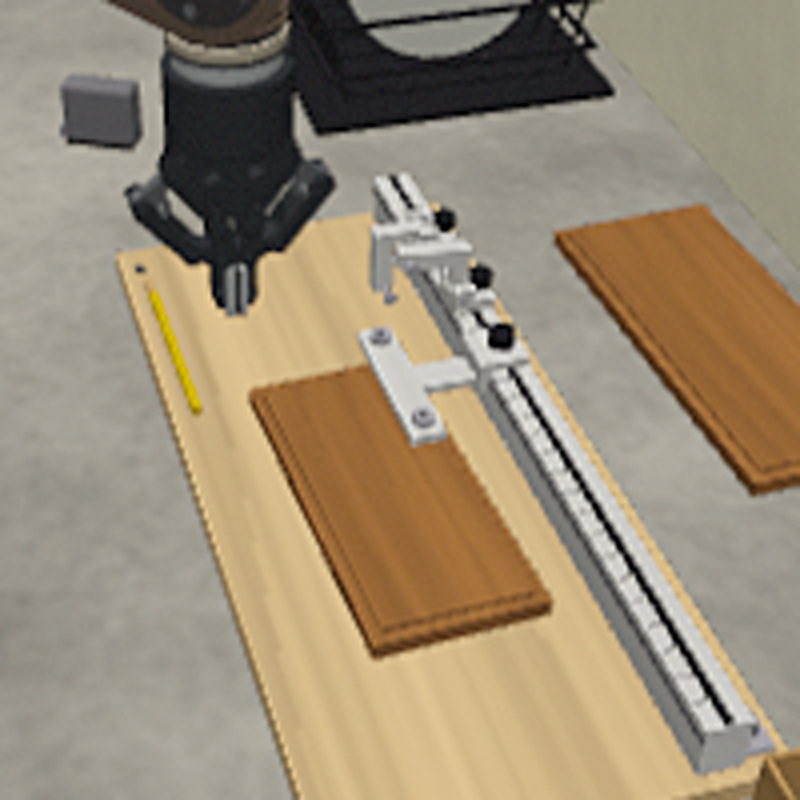

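```bash
python3 - <<'E'
from h import *
c=calibration("side")
q=[ray(c,(250+a/4,120+b/4),.032) for a,b in [(252,393),(377,645),(552,598)]];print(np.round(q,4))
d=q[0]-q[1];print(np.degrees(np.arctan2(-d[0],d[1])),np.linalg.norm(d),np.linalg.norm(q[1]-q[2]),(q[0]+q[2])/2)
c=calibration("wrist")
q=[ray(c,p,.032) for p in [(366,66),(370,318)]];print(np.round(q,4))
d=q[0]-q[1];print(np.degrees(np.arctan2(-d[0],d[1])))
E
```

```text
[[ 0.5023  0.0104  0.032 ]
 [ 0.5226 -0.2422  0.032 ]
 [ 0.6389 -0.2319  0.032 ]]
4.593079603144402 0.25340163709358726 0.1167541542498065 [ 0.57063246 -0.11076712  0.032     ]
[[ 0.5011  0.0183  0.032 ]
 [ 0.5196 -0.2078  0.032 ]]
4.673874395473977
```

>>> {"fn": "arm_command", "kwargs": {"linear": [[0.3,0.3,0],[0.35,0.7,0],[0.35,1,0],[0.35,1,0]], "rot": [[0,0,0],[0,0,0],[0,0,0],[0,0,0]], "grip": [1,1,1,1]}}

```text
clock: 7.95
ee_pos: [0.4693, -0.1081, 0.032]
ee_rot: [[0.028, -0.019, 0.999], [-1.0, 0.004, 0.028], [-0.005, -1.0, -0.019]]
wrist_force: [-2.1, 1.0, -0.3]
finger_gap: 0.0
```

>>> {"fn": "arm_command", "kwargs": {"linear": [[0,0.2,0],[0,0.4,0],[0,0.5,0],[0,0.5,0]], "rot": [[0,0,0],[0,0,0],[0,0,0],[0,0,0]], "grip": [1,1,1,1]}}

```text
clock: 8.28
ee_pos: [0.4694, -0.1071, -0.0176]
ee_rot: [[0.029, -0.02, 0.999], [-1.0, 0.004, 0.03], [-0.005, -1.0, -0.02]]
wrist_force: [0.8, 0.2, -0.1]
finger_gap: 0.0003
```

>>> {"fn": "arm_command", "kwargs": {"linear": [[0.03,-0.04,0],[0.03,-0.05,0.1],[0.03,-0.05,0.2],[0.03,-0.05,0.26],[0.03,-0.05,0.32],[0.03,-0.05,0.38],[0.03,-0.05,0.44],[0.03,-0.05,0.5],[0.03,-0.05,0.54]], "rot": [[0,0,0],[0,0,0],[0,0,0],[0,0,0],[0,0,0],[0,0,0],[0,0,0],[0,0,0],[0,0,0]], "grip": [1,1,1,1,1,1,1,1,1]}}

```text
clock: 9.03
ee_pos: [0.5215, -0.1087, -0.0114]
ee_rot: [[0.032, -0.03, 0.999], [-0.999, 0.005, 0.032], [-0.006, -1.0, -0.029]]
wrist_force: [-16.4, -1.0, 21.7]
finger_gap: -0.0001
```

>>> {"fn": "arm_command", "kwargs": {"linear": [[0,0,0.03],[0,0,0.05],[0,0,0.05]], "rot": [[0,0,0],[0,0,0],[0,0,0]], "grip": [1,1,1]}}

```text
clock: 9.28
ee_pos: [0.5262, -0.1085, -0.0111]
ee_rot: [[0.033, -0.032, 0.999], [-0.999, 0.005, 0.033], [-0.006, -0.999, -0.032]]
wrist_force: [-4.6, 0.1, 6.5]
finger_gap: -0.0002
```

```bash
python3 - <<'E'
from h import *
cv2.imwrite("pics/w10.png",get_image("wrist")[:,:,::-1])
cv2.imwrite("pics/sd10.png",get_image("side")[:,:,::-1])
crop("pics/sd10.png",250,150,420,300,4.5,"pics/sd10c.png")
s=state();print(s["clock"],s["ee_pos"],s["wrist_force"],s["torque"])
E
```

```text
9.3833 [ 0.52621805 -0.10848799 -0.0111327 ] [-5.07760842 -0.95210633  5.60512799] [0.03940506 0.82080365 0.07384476]
```

View pics/w10.png

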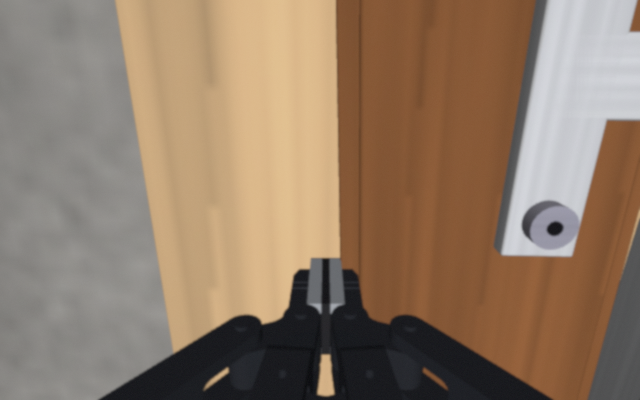

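View pics/sd10c.png

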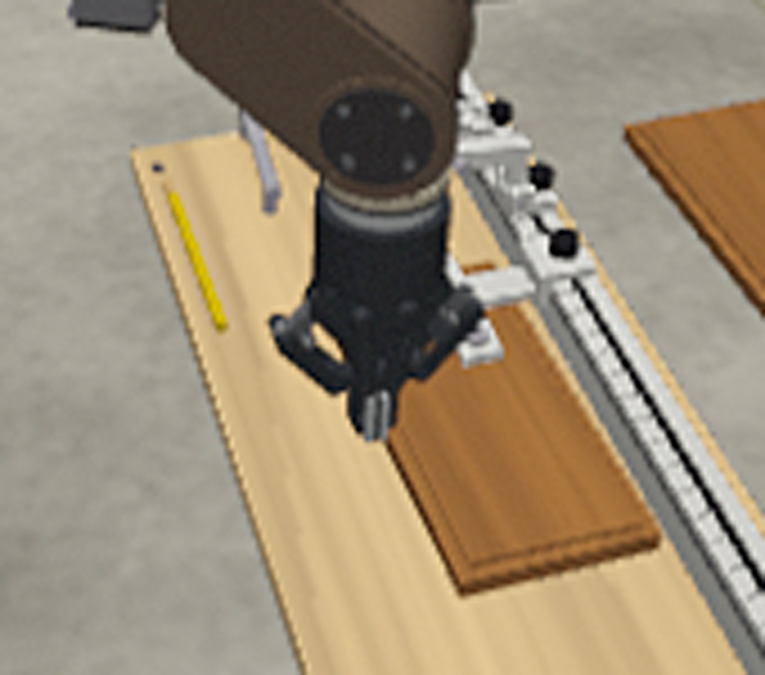

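>>> {"fn": "arm_command", "kwargs": {"linear": [[0,-0.02,-0.08],[0,-0.02,-0.12],[0,0.03,-0.12],[0,0.05,-0.12],[0,0.05,-0.12]], "rot": [[0.01,0,0],[0.02,0,0],[0.022,0,0],[0.022,0,0],[0.022,0,0]], "grip": [1,1,1,1,1]}}

```text
clock: 9.8
ee_pos: [0.5138, -0.1086, -0.0166]
ee_rot: [[0.032, 0.0, 0.999], [-0.999, 0.007, 0.032], [-0.007, -1.0, 0.001]]
wrist_force: [-0.4, -0.7, -0.4]
finger_gap: -0.0
```

>>> {"fn": "arm_command", "kwargs": {"linear": [[0,0,0.04],[0,0,0.08],[0,0,0.11],[0,0,0.13],[0,0,0.15],[0,0,0.16],[0,0,0.17]], "rot": [[0,0,0],[0,0,0],[0,0,0],[0,0,0],[0,0,0],[0,0,0],[0,0,0]], "grip": [1,1,1,1,1,1,1]}}

```text
clock: 10.38
ee_pos: [0.529, -0.1074, -0.0172]
ee_rot: [[0.033, -0.005, 0.999], [-0.999, 0.008, 0.033], [-0.008, -1.0, -0.004]]
wrist_force: [-7.5, 2.0, 3.3]
finger_gap: -0.0002
```

>>> {"fn": "arm_command", "kwargs": {"linear": [[0,0,0.02],[0,0,0.04],[0,0,0.04]], "rot": [[0,0,0],[0,0,0],[0,0,0]], "grip": [1,1,1]}}

```text
clock: 10.63
ee_pos: [0.5301, -0.1064, -0.0173]
ee_rot: [[0.034, -0.013, 0.999], [-0.999, 0.01, 0.034], [-0.011, -1.0, -0.013]]
wrist_force: [-10.9, 1.2, 8.0]
finger_gap: -0.0002
```

```bash
python3 - <<'E'
from h import *
cv2.imwrite("pics/w11.png",get_image("wrist")[:,:,::-1])
cv2.imwrite("pics/sd11.png",get_image("side")[:,:,::-1])
crop("pics/sd11.png",250,150,420,300,4.5,"pics/sd11c.png")
s=state();print(s["clock"],s["ee_pos"],s["wrist_force"],s["torque"])
E
```

```text
10.7333 [ 0.53007571 -0.1064219  -0.01725984] [-10.48086415   1.8927051    7.92758831] [0.25988596 1.67266369 0.07532851]
```

View pics/w11.png

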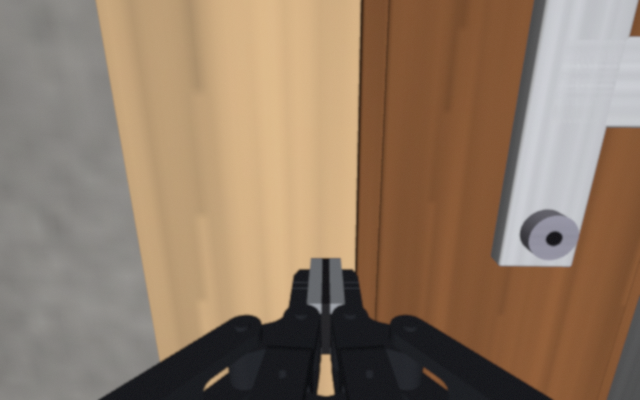

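View pics/sd11c.png

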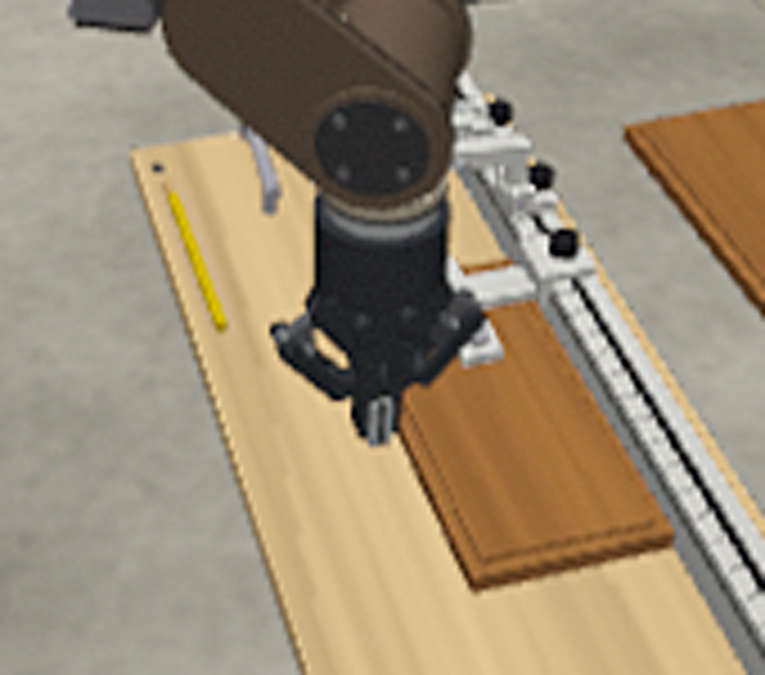

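```bash
python3 - <<'E'
from h import *
c=calibration("wrist")
q=[ray(c,p,.032) for p in [(361.5,0),(356.5,290)]];print(np.round(q,4))
d=q[0]-q[1];print(np.degrees(np.arctan2(-d[0],d[1])))
c=calibration("side")
q=[ray(c,(250+a/4.5,150+b/4.5),.032) for a,b in [(400,415),(480,578),(672,530)]];print(np.round(q,4))
d=q[0]-q[1];print(np.degrees(np.arctan2(-d[0],d[1])))
O=np.array([.6642,-.0191,0]);p=np.radians(1.6);R=np.array([[np.cos(p),-np.sin(p),0],[np.sin(p),np.cos(p),0],[0,0,1]])
print([(R.T@(x-O)).round(4) for x in q])
E
```

```text
[[ 0.539   0.0024  0.032 ]
 [ 0.544  -0.1063  0.032 ]]
2.665699951731445
[[ 0.5474 -0.1058  0.032 ]
 [ 0.5544 -0.241   0.032 ]
 [ 0.6685 -0.2333  0.032 ]]
2.988975323815382
[array([-0.1192, -0.0834,  0.032 ]), array([-0.1159, -0.2187,  0.032 ]), array([-0.0017, -0.2143,  0.032 ])]
```

>>> {"fn": "arm_command", "kwargs": {"linear": [[0,0,-0.08],[-0.3,0,-0.1],[-0.5,0,-0.1],[-0.5,0,-0.1],[-0.5,0,-0.1]], "rot": [[0.01,0,0],[0.01,0,0],[0.01,0,0],[0.01,0,0],[0.01,0,0]], "grip": [1,1,1,1,1]}}

```text
clock: 11.15
ee_pos: [0.5196, -0.0565, -0.016]
ee_rot: [[0.035, 0.006, 0.999], [-0.999, 0.01, 0.035], [-0.01, -1.0, 0.006]]
wrist_force: [0.6, 0.2, -1.0]
finger_gap: 0.0006
```

>>> {"fn": "arm_command", "kwargs": {"linear": [[0,0,0.04],[0,0,0.07],[0,0,0.09],[0,0,0.11],[0,0,0.12],[0,0,0.13],[0,0,0.14]], "rot": [[0,0,0],[0,0,0],[0,0,0],[0,0,0],[0,0,0],[0,0,0],[0,0,0]], "grip": [1,1,1,1,1,1,1]}}

```text
clock: 11.73
ee_pos: [0.5315, -0.0563, -0.0157]
ee_rot: [[0.035, -0.002, 0.999], [-0.999, 0.011, 0.035], [-0.011, -1.0, -0.001]]
wrist_force: [-11.3, -0.8, 10.8]
finger_gap: -0.0001
```

```bash
python3 - <<'E'
from h import *
cv2.imwrite("pics/w12.png",get_image("wrist")[:,:,::-1])
cv2.imwrite("pics/sd12.png",get_image("side")[:,:,::-1])
crop("pics/sd12.png",300,170,420,290,6,"pics/sd12c.png")
s=state();print(s["clock"],s["ee_pos"],s["wrist_force"],s["torque"])
E
```

```text
11.8333 [ 0.53139706 -0.05633049 -0.0156283 ] [-9.80668866 -0.87015997  9.62282684] [-0.01773692  1.34223975 -0.00265356]
```

View pics/w12.png

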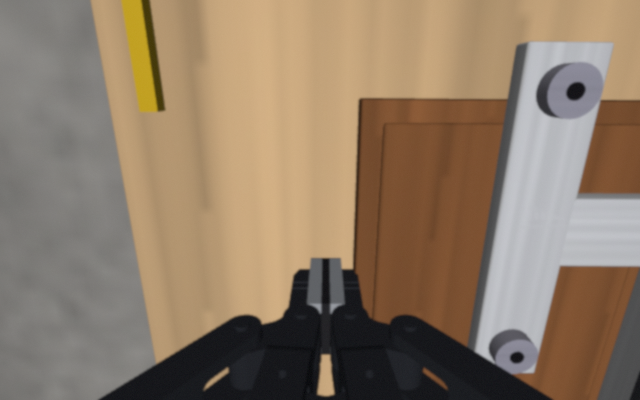

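View pics/sd12c.png

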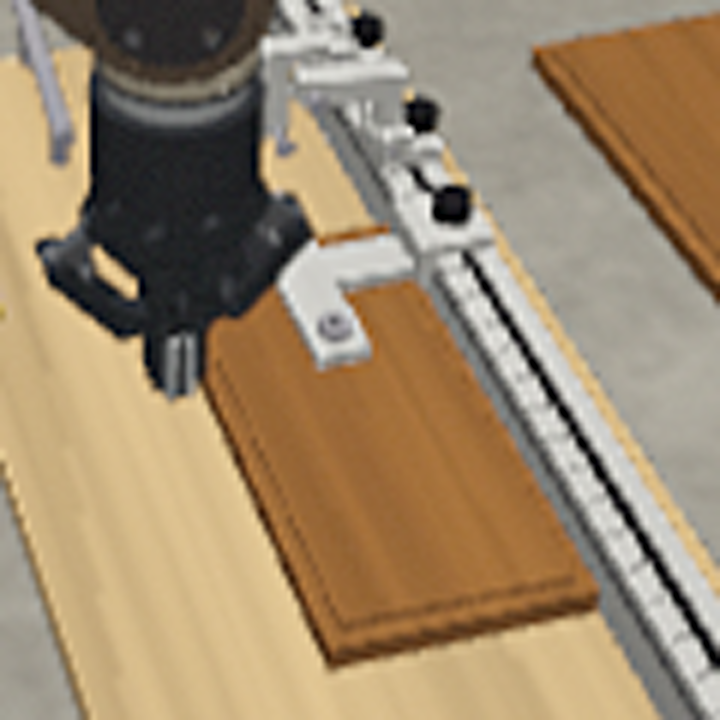

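```bash
python3 - <<'E'
from h import *
c=calibration("wrist")
q=[ray(c,p,.032) for p in [(361,99),(355.5,265)]];print(np.round(q,4));d=q[0]-q[1];print(np.degrees(np.arctan2(-d[0],d[1])))
c=calibration("side"); print(ray(c,(363,352),.05))
q=[ray(c,(300+a/6,170+b/6),.032) for a,b in [(215,400),(332,655),(598,595)]];print(np.round(q,4))
d=q[0]-q[1];print(np.degrees(np.arctan2(-d[0],d[1])))
O=np.array([.6642,-.0191,0]);p=np.radians(1.6);R=np.array([[np.cos(p),-np.sin(p),0],[np.sin(p),np.cos(p),0],[0,0,1]])
print([(R.T@(x-O)).round(4) for x in q])
E
```

```text
[[ 0.5417  0.0215  0.032 ]
 [ 0.5438 -0.0453  0.032 ]]
1.8831408044440943
[ 0.50185076 -0.4456786   0.05      ]
[[ 0.5453 -0.0823  0.032 ]
 [ 0.5506 -0.2424  0.032 ]
 [ 0.6674 -0.238   0.032 ]]
1.8957967013695478
[array([-0.1206, -0.0599,  0.032 ]), array([-0.1198, -0.2201,  0.032 ]), array([-0.0029, -0.2189,  0.032 ])]
```

>>> {"fn": "arm_command", "kwargs": {"linear": [[0,0,-0.15],[0,-0.3,-0.2],[0,-0.7,-0.1],[0.1,-1,0.1],[0.4,-1,0.4],[0.7,-1,0.7],[1,-1,0.85],[1,-1,0.85]], "rot": [[0,0.002,0],[0,0.004,0],[0,0.005,0],[0,0.005,0],[0,0.005,0],[0,0.005,0],[0,0.005,0],[0,0.005,0]], "grip": [1,1,1,0,0,0,0,0]}}

```text
clock: 12.5
ee_pos: [0.6238, -0.1605, 0.084]
ee_rot: [[0.024, 0.003, 1.0], [-1.0, 0.007, 0.024], [-0.007, -1.0, 0.003]]
wrist_force: [0.2, 0.2, 1.0]
finger_gap: 0.0426
```

>>> {"fn": "arm_command", "kwargs": {"linear": [[0.4,0,-0.04],[0.8,0,-0.06],[1,0,-0.06],[1,0,-0.06]], "rot": [[0,-0.003,0],[0,-0.003,0],[0,-0.003,0],[0,-0.003,0]], "grip": [0,0,0,0]}}

```text
clock: 12.83
ee_pos: [0.6201, -0.2661, 0.0833]
ee_rot: [[0.023, 0.005, 1.0], [-1.0, 0.005, 0.023], [-0.005, -1.0, 0.005]]
wrist_force: [0.2, -1.0, -0.0]
finger_gap: 0.0426
```

>>> {"fn": "arm_command", "kwargs": {"linear": [[0.15,0.2,0],[0.15,0.5,0],[0.15,0.8,0],[0.15,0.9,0],[0.15,0.95,0],[0.15,0.95,0]], "rot": [[0,0,0],[0,0,0],[0,0,0],[0,0,0],[0,0,0],[0,0,0]], "grip": [0,0,0,0,0,0]}}

```text
clock: 13.33
ee_pos: [0.6202, -0.2797, -0.013]
ee_rot: [[0.023, 0.003, 1.0], [-1.0, 0.006, 0.023], [-0.006, -1.0, 0.003]]
wrist_force: [0.1, 0.2, 0.1]
finger_gap: 0.0427
```

```bash
python3 - <<'E'
from h import *
cv2.imwrite("pics/w13.png",get_image("wrist")[:,:,::-1])
cv2.imwrite("pics/sd13.png",get_image("side")[:,:,::-1])
crop("pics/sd13.png",290,150,450,310,5,"pics/sd13c.png")
s=state();print(s["clock"],s["ee_pos"],s["ee_rot"],s["wrist_force"])
E
```

```text
13.4333 [ 0.6221079  -0.28095911 -0.01003322] [[ 0.02363717  0.00700578  0.99969606]
 [-0.99971519  0.00345608  0.0236134 ]
 [-0.0032896  -0.99996949  0.00708548]] [0.1482953  0.17993335 0.72692108]
```

View pics/w13.png

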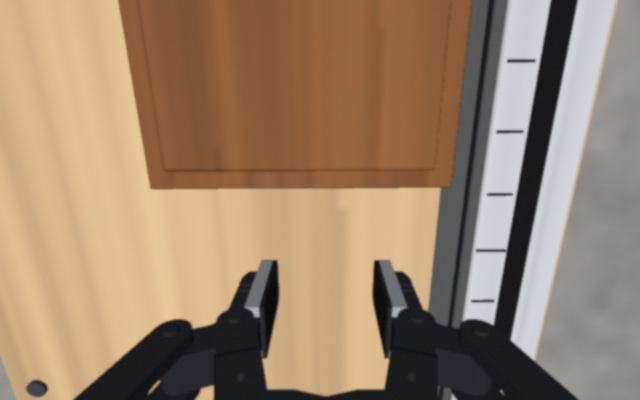

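View pics/sd13c.png

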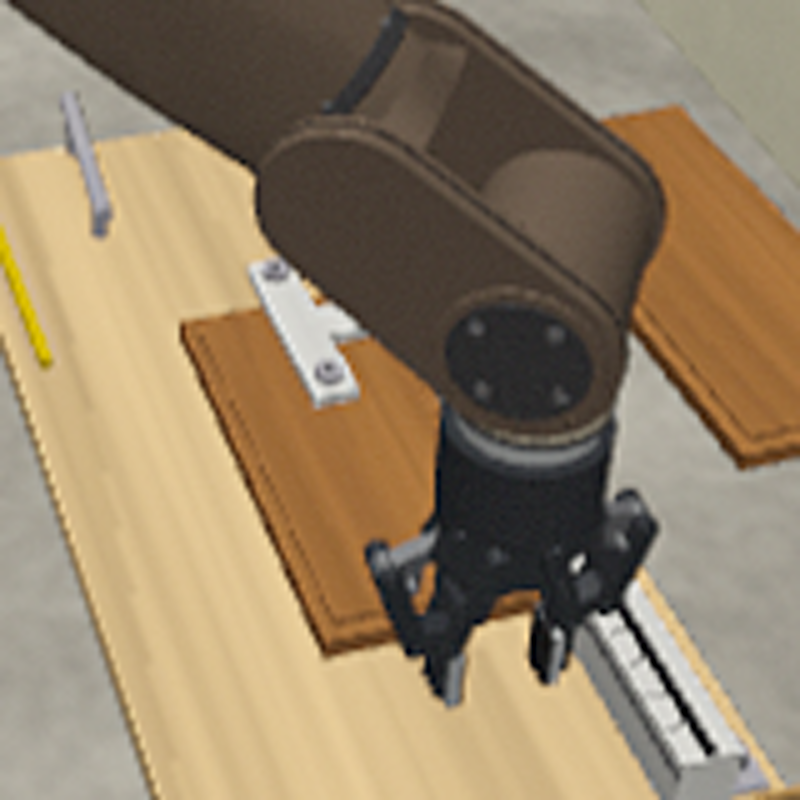

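>>> {"fn": "arm_command", "kwargs": {"linear": [[0,0.04,-0.05],[0,0.07,-0.05],[0,0.08,-0.05],[0,0.09,-0.05]], "rot": [[0,-0.003,0],[0,-0.003,0],[0,-0.003,0],[0,-0.003,0]], "grip": [0,0,0,0]}}

```text
clock: 13.77
ee_pos: [0.6174, -0.2812, -0.0185]
ee_rot: [[0.028, 0.008, 1.0], [-1.0, 0.003, 0.028], [-0.003, -1.0, 0.008]]
wrist_force: [-0.1, 0.1, -0.2]
finger_gap: 0.0427
```

>>> {"fn": "arm_command", "kwargs": {"linear": [[-0.1,0,0],[-0.2,0,0],[-0.25,0,0],[-0.29,0,0],[-0.32,0,0],[-0.36,0,0],[-0.4,0,0],[-0.45,0,0],[-0.5,0,0]], "rot": [[0,0,0],[0,0,0],[0,0,0],[0,0,0],[0,0,0],[0,0,0],[0,0,0],[0,0,0],[0,0,0]], "grip": [0,0,0,0,0,0,0,0,0]}}

```text
clock: 14.52
ee_pos: [0.616, -0.2314, -0.0183]
ee_rot: [[0.028, 0.008, 1.0], [-1.0, 0.002, 0.028], [-0.002, -1.0, 0.008]]
wrist_force: [0.3, -2.9, -1.5]
finger_gap: 0.0427
```

```bash
python3 - <<'E'
from h import *
cv2.imwrite("pics/w14.png",get_image("wrist")[:,:,::-1])
cv2.imwrite("pics/s14.png",get_image("scene")[:,:,::-1])
crop("pics/s14.png",200,140,380,275,4.4,"pics/s14c.png")
s=state();print(s["clock"],s["ee_pos"],s["ee_rot"],s["wrist_force"])
E
```

```text
14.6167 [ 0.61597538 -0.23027573 -0.01831892] [[ 0.02820197  0.00765942  0.9995729 ]
 [-0.99959583  0.00379755  0.02817352]
 [-0.00358014 -0.99996346  0.00776342]] [-0.02181623  0.13439044 -0.10414652]
```

View pics/w14.png

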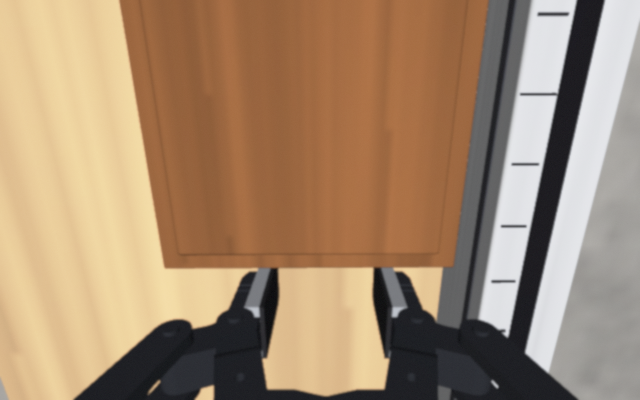

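View pics/s14c.png

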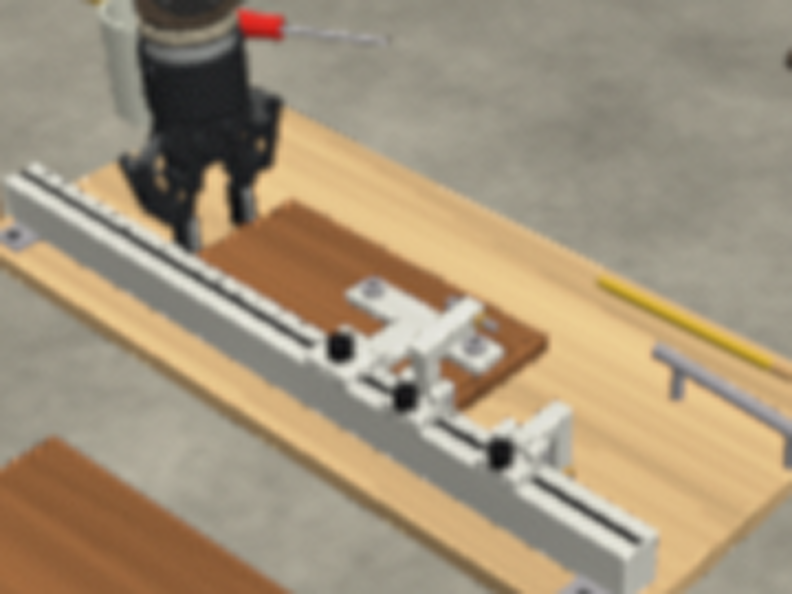

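```bash
python3 - <<'E'
from h import *
c=calibration("wrist");q=[ray(c,p,.032) for p in [(166,267.5),(452,267.5),(300,267.5)]];print(np.round(q,4))
O=np.array([.6642,-.0191,0]);p=np.radians(1.6);R=np.array([[np.cos(p),-np.sin(p),0],[np.sin(p),np.cos(p),0],[0,0,1]])
print([(R.T@(x-O)).round(4) for x in q])
crop("pics/w8.png",280,190,460,340,4.4,"pics/w8c.png")
c=calibration("side");
crop("pics/sd9.png",320,150,380,210,10,"pics/sd9d.png")
E
```

```text
[[ 0.5502 -0.2205  0.032 ]
 [ 0.6677 -0.2178  0.032 ]
 [ 0.605  -0.2192  0.032 ]]
[array([-0.1196, -0.1981,  0.032 ]), array([-0.0021, -0.1987,  0.032 ]), array([-0.0647, -0.1984,  0.032 ])]
```

View pics/sd9d.png

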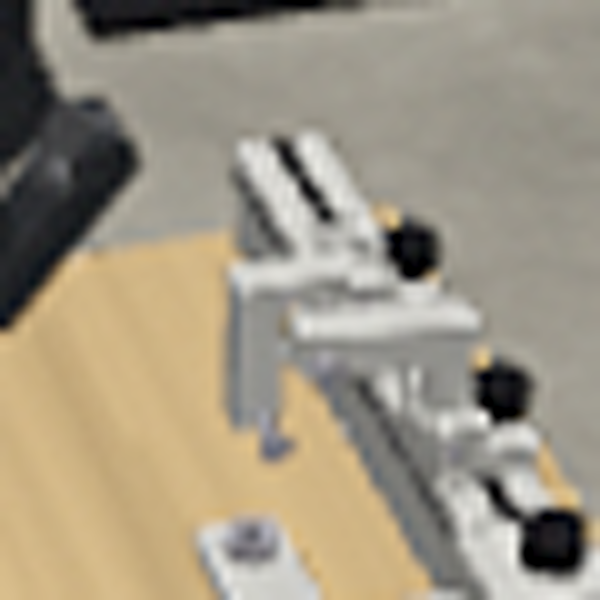

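```bash
python3 - <<'E'
from h import *
c=calibration("side")
O=np.array([.6642,-.0191,0]);p=np.radians(1.6);R=np.array([[np.cos(p),-np.sin(p),0],[np.sin(p),np.cos(p),0],[0,0,1]])
for u in [(347.5,194.5),(348,195.3)]: print((R.T@(ray(c,u,.027)-O)).round(4))
for y in [.12,.125,.13,.142]: print(y,(proj(c,O+R@np.array([-.026,y,.027]))-[320,150])*10)
E
```

```text
[-0.0267  0.1236  0.027 ]
[-0.0265  0.1191  0.027 ]
0.12 [[280.68034784 451.15120775]]
0.125 [[275.67285818 442.10003453]]
0.13 [[270.69536902 433.10308801]]
0.142 [[258.87019526 411.72876605]]
```

>>> {"fn": "arm_command", "kwargs": {"linear": [[-0.04,0,0],[-0.09,0,0],[-0.14,0,0],[-0.19,0,0],[-0.24,0,0],[-0.29,0,0],[-0.34,0,0],[-0.39,0,0],[-0.43,0,0],[-0.45,0,0]], "rot": [[0,0,0],[0,0,0],[0,0,0],[0,0,0],[0,0,0],[0,0,0],[0,0,0],[0,0,0],[0,0,0],[0,0,0]], "grip": [0,0,0,0,0,0,0,0,0,0]}}

```text
clock: 15.45
ee_pos: [0.6146, -0.1845, -0.0182]
ee_rot: [[0.029, 0.007, 1.0], [-1.0, 0.004, 0.029], [-0.004, -1.0, 0.007]]
wrist_force: [0.3, -3.0, -1.1]
finger_gap: 0.0428
```

```bash
python3 - <<'E'
from h import *
cv2.imwrite("pics/w15.png",get_image("wrist")[:,:,::-1])
cv2.imwrite("pics/s15.png",get_image("scene")[:,:,::-1])
cv2.imwrite("pics/sd15.png",get_image("side")[:,:,::-1])
crop("pics/s15.png",260,180,380,270,6.6,"pics/s15c.png")
crop("pics/sd15.png",310,150,410,225,7.5,"pics/sd15c.png")
s=state();print(s["clock"],s["ee_pos"],s["ee_rot"],s["wrist_force"])
E
```

```text
15.6 [ 0.61456517 -0.18442528 -0.01815979] [[ 0.02803749  0.00711207  0.99958157]
 [-0.99959451  0.00517316  0.02800104]
 [-0.00497185 -0.99996133  0.00725423]] [-0.8316736  -0.08157113 -0.54154503]
```

View pics/w15.png

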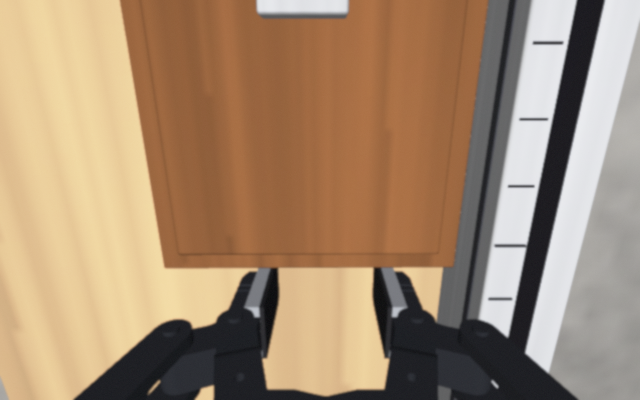

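View pics/s15c.png

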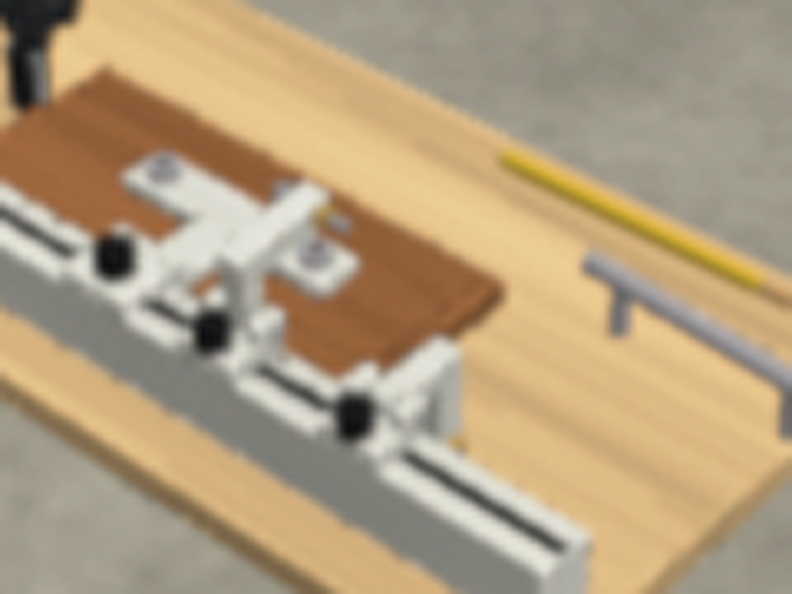

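View pics/sd15c.png

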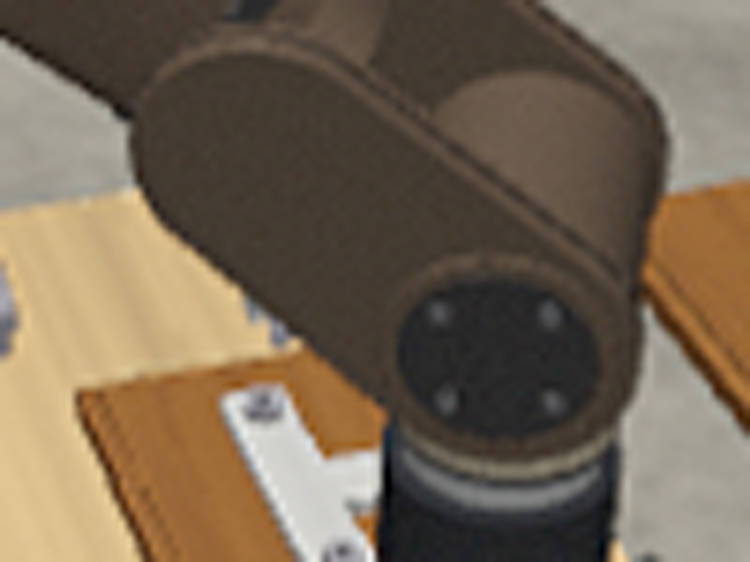

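>>> {"fn": "arm_command", "kwargs": {"linear": [[-0.015,0,0],[-0.025,0,0],[-0.035,0,0],[-0.045,0,0],[-0.055,0,0],[-0.065,0,0],[-0.07,0,0]], "rot": [[0,0,0],[0,0,0],[0,0,0],[0,0,0],[0,0,0],[0,0,0],[0,0,0]], "grip": [0,0,0,0,0,0,0]}}

```text
clock: 16.18
ee_pos: [0.6144, -0.1774, -0.0181]
ee_rot: [[0.028, 0.007, 1.0], [-1.0, 0.005, 0.028], [-0.005, -1.0, 0.007]]
wrist_force: [0.3, -3.0, -1.0]
finger_gap: 0.0428
```

>>> {"fn": "arm_command", "kwargs": {"linear": [[-0.007,0,0],[-0.014,0,0],[-0.018,0,0],[-0.022,0,0],[-0.026,0,0],[-0.03,0,0]], "rot": [[0,0,0],[0,0,0],[0,0,0],[0,0,0],[0,0,0],[0,0,0]], "grip": [0,0,0,0,0,0]}}

```text
clock: 16.68
ee_pos: [0.6143, -0.1744, -0.0181]
ee_rot: [[0.028, 0.007, 1.0], [-1.0, 0.005, 0.028], [-0.005, -1.0, 0.007]]
wrist_force: [-0.4, -3.5, -1.9]
finger_gap: 0.0427
```

>>> {"fn": "arm_command", "kwargs": {"linear": [[-0.008,0,0],[-0.013,0,0],[-0.017,0,0],[-0.021,0,0],[-0.025,0,0]], "rot": [[0,0,0],[0,0,0],[0,0,0],[0,0,0],[0,0,0]], "grip": [0,0,0,0,0]}}

```text
clock: 17.1
ee_pos: [0.6142, -0.1718, -0.0181]
ee_rot: [[0.028, 0.007, 1.0], [-1.0, 0.005, 0.028], [-0.005, -1.0, 0.007]]
wrist_force: [-0.3, -2.1, -1.4]
finger_gap: 0.0425
```

```bash
python3 - <<'E'
from h import *
cv2.imwrite("pics/sd16.png",get_image("side")[:,:,::-1])
cv2.imwrite("pics/s16.png",get_image("scene")[:,:,::-1])
crop("pics/sd16.png",330,170,380,210,14,"pics/sd16c.png")
crop("pics/s16.png",300,210,350,255,13,"pics/s16c.png")
s=state();print(s["clock"],s["ee_pos"],s["wrist_force"])
E
```

```text
17.2 [ 0.61423336 -0.17173892 -0.0181001 ] [-0.15714561 -2.38883635 -0.36383958]
```

View pics/sd16c.png

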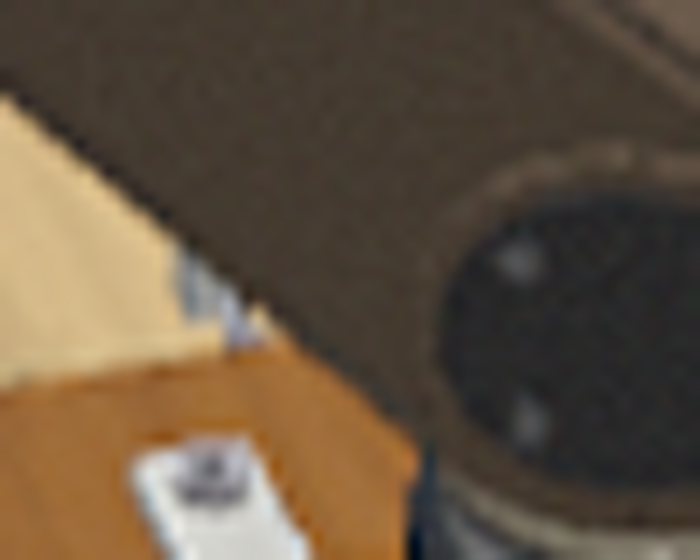

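View pics/s16c.png

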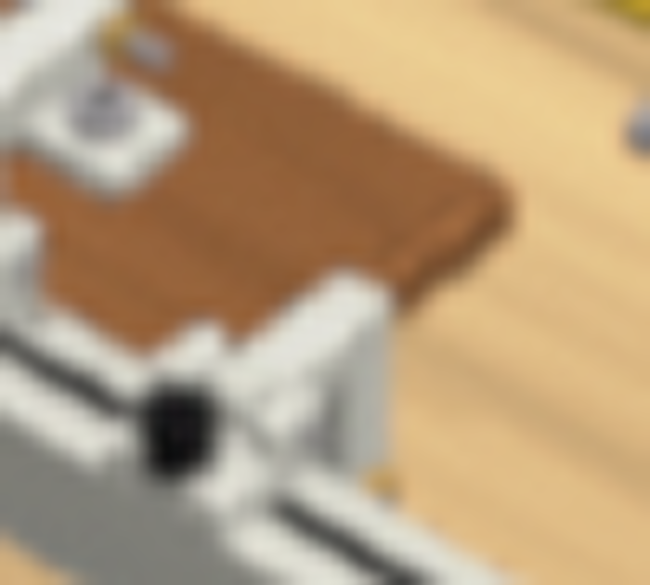

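>>> {"fn": "arm_command", "kwargs": {"linear": [[-0.008,0,0],[-0.012,0,0],[-0.015,0,0],[-0.018,0,0]], "rot": [[0,0,0],[0,0,0],[0,0,0],[0,0,0]], "grip": [0,0,0,0]}}

```text
clock: 17.53
ee_pos: [0.6142, -0.1699, -0.0181]
ee_rot: [[0.028, 0.007, 1.0], [-1.0, 0.005, 0.028], [-0.005, -1.0, 0.007]]
wrist_force: [0.5, -2.2, -1.6]
finger_gap: 0.0427
```

>>> {"fn": "arm_command", "kwargs": {"linear": [[-0.008,0,0],[-0.012,0,0],[-0.015,0,0],[-0.018,0,0]], "rot": [[0,0,0],[0,0,0],[0,0,0],[0,0,0]], "grip": [0,0,0,0]}}

```text
clock: 17.87
ee_pos: [0.6142, -0.1687, -0.0181]
ee_rot: [[0.028, 0.007, 1.0], [-1.0, 0.004, 0.028], [-0.004, -1.0, 0.008]]
wrist_force: [-0.1, -5.2, -1.5]
finger_gap: 0.0427
```

>>> {"fn": "arm_command", "kwargs": {"linear": [[-0.004,0,0],[-0.007,0,0],[-0.01,0,0],[-0.01,0,0]], "rot": [[0,0,0],[0,0,0],[0,0,0],[0,0,0]], "grip": [0,0,0,0]}}

```text
clock: 18.2
ee_pos: [0.6142, -0.1687, -0.0181]
ee_rot: [[0.029, 0.008, 1.0], [-1.0, 0.002, 0.029], [-0.002, -1.0, 0.008]]
wrist_force: [0.7, -6.3, -2.7]
finger_gap: 0.0428
```

```bash
python3 - <<'E'
from h import *
for i in range(3):
    s=state();print(s["clock"],s["ee_pos"],s["wrist_force"]); im=get_image("wrist")
cv2.imwrite("pics/w17.png",im[:,:,::-1])
E
```

```text
18.2 [ 0.61416903 -0.16870438 -0.01807834] [ 0.70937247 -6.26981266 -2.69201091]
18.25 [ 0.61418291 -0.16873509 -0.01805042] [ 0.22612853 -6.31520227 -2.29142894]
18.3 [ 0.61419173 -0.1687337  -0.01804058] [ 0.08282806 -6.18141054 -2.85110615]
```

View pics/w17.png

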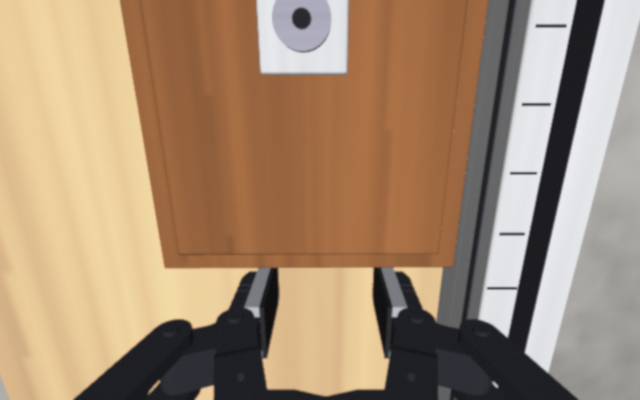

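```bash
python3 - <<'E'
from h import *
crop("pics/w17.png",400,0,560,280,3,"pics/w17a.png")
crop("pics/w17.png",80,0,240,280,3,"pics/w17b.png")
im=cv2.hconcat([cv2.imread("pics/w17b.png"),cv2.imread("pics/w17a.png")]); cv2.imwrite("pics/w17c.png",cv2.resize(im,None,fx=.7,fy=.7))
crop("pics/w17.png",430,120,530,280,3.7,"pics/w17d.png")
E
```

```text
(no output)
```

View pics/w17d.png

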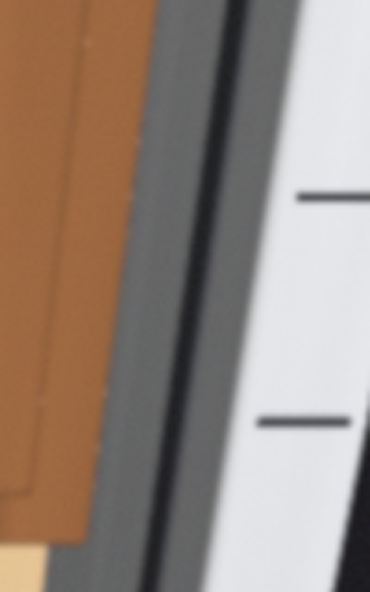

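View pics/w17c.png

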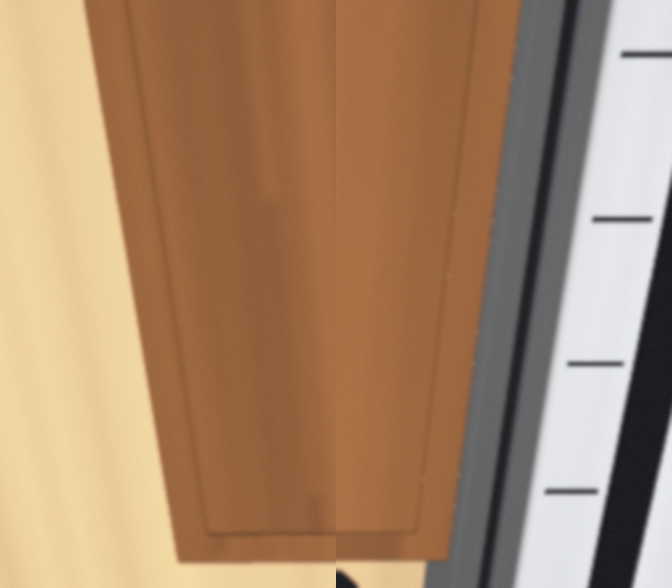

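```bash
python3 - <<'E'
from h import *
c=calibration("wrist")
g=lambda a,b:(430+a/3.7,120+b/3.7)
for n,p,z in [("corner",g(87,543),.032),("corner2",g(155,5),.032),("fence bottom",g(48,545),.018),("ftop",g(204,590),.058),("ftop2",g(300,5),.058),("fl",(165.5,267),.032),("fl2",(121.5,0),.032)]:
    print(n,ray(c,p,z).round(4))
E
```

```text
corner [ 0.6665 -0.1559  0.032 ]
corner2 [ 0.6645 -0.097   0.032 ]
fence bottom [ 0.6678 -0.164   0.018 ]
ftop [ 0.6666 -0.1461  0.058 ]
ftop2 [ 0.6649 -0.0942  0.058 ]
fl [ 0.5481 -0.1588  0.032 ]
fl2 [ 0.5455 -0.0621  0.032 ]
```

>>> {"fn": "arm_command", "kwargs": {"linear": [[0.01,0,0],[0.1,0,0],[0.3,0,0],[0.4,-0.2,0],[0.5,-0.6,0],[0.8,-1,-0.2],[1,-1,-0.5],[1,-1,-0.5]], "rot": [[0,0,0],[0,0,0],[0,0,0],[0,0,0],[0,0,0],[0,0,0],[0,0,0],[0,0,0]], "grip": [0,0,0,0,0,0,0,0]}}

```text
clock: 19.02
ee_pos: [0.5656, -0.2748, 0.0858]
ee_rot: [[0.025, 0.012, 1.0], [-1.0, -0.002, 0.025], [0.002, -1.0, 0.012]]
wrist_force: [0.5, -0.4, -0.9]
finger_gap: 0.0428
```

>>> {"fn": "arm_command", "kwargs": {"linear": [[0,-0.4,-0.3],[0,-0.8,-0.6],[0,-1,-0.8],[0,-1,-0.8]], "rot": [[0,0,0],[0,0,0],[0,0,0],[0,0,0]], "grip": [0,0,0,0]}}

```text
clock: 19.35
ee_pos: [0.4842, -0.2779, 0.1906]
ee_rot: [[0.024, 0.017, 1.0], [-1.0, -0.005, 0.024], [0.006, -1.0, 0.017]]
wrist_force: [1.2, -0.4, 1.3]
finger_gap: 0.0431
```

```bash
python3 - <<'E'
from h import *
for n in ["wrist","scene","side"]: cv2.imwrite(f"pics/{n}18.png",get_image(n)[:,:,::-1])
s=state();print(s["clock"],s["ee_pos"],s["wrist_force"])
crop("pics/side18.png",300,150,440,290,5.5,"pics/sd18c.png")
crop("pics/scene18.png",230,160,390,280,5,"pics/s18c.png")
E
```

```text
19.5 [ 0.48458282 -0.27636596  0.18502865] [-0.06015058  0.62893095 -0.20512538]
```

View pics/sd18c.png

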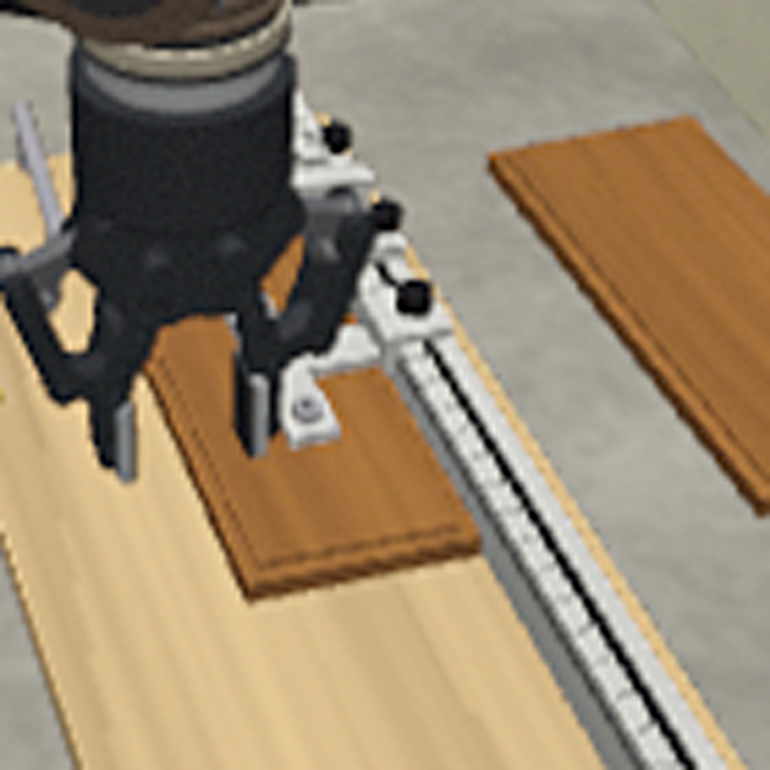

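View pics/s18c.png

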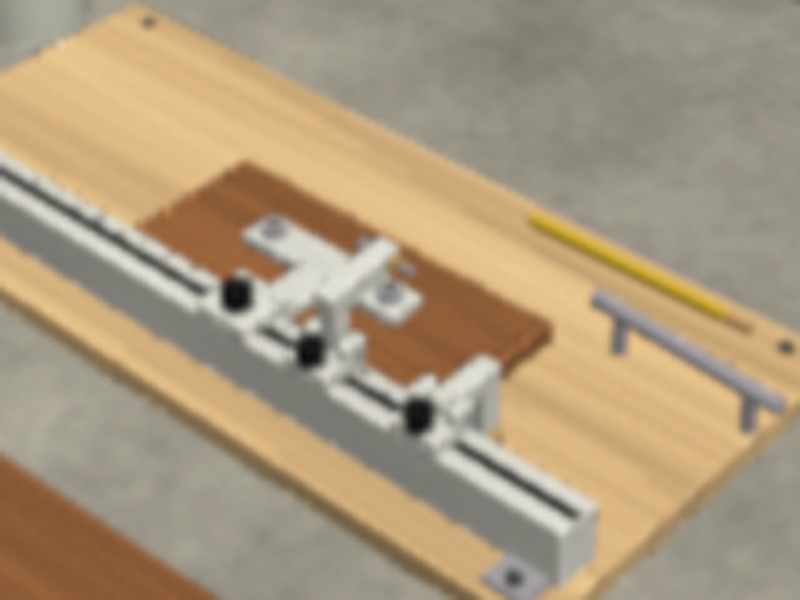

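View pics/wrist18.png

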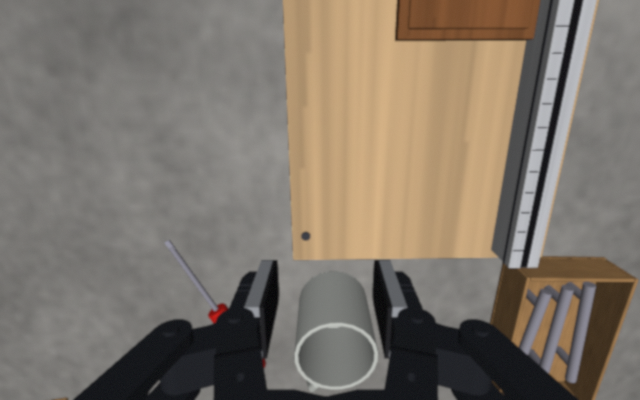

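>>> {"fn": "arm_command", "kwargs": {"linear": [[-0.3,-0.2,0.1],[-0.6,-0.3,0.4],[-0.9,-0.3,0.7],[-1,-0.3,0.9],[-1,-0.3,0.9]], "rot": [[0,0,0],[0,0,0],[0,0,0],[0,0,0],[0,0,0]], "grip": [0,0,0,0,0]}}

```text
clock: 19.92
ee_pos: [0.5744, -0.1698, 0.2133]
ee_rot: [[0.03, 0.011, 0.999], [-1.0, 0.003, 0.03], [-0.002, -1.0, 0.011]]
wrist_force: [-0.5, 0.5, -1.1]
finger_gap: 0.043
```

>>> {"fn": "arm_command", "kwargs": {"linear": [[-0.3,0,0.1],[-0.6,0,0.3],[-0.9,0,0.5],[-1,0,0.5],[-1,0,0.5]], "rot": [[0,0,0],[0,0,0],[0,0,0],[0,0,0],[0,0,0]], "grip": [0,0,0,0,0]}}

```text
clock: 20.33
ee_pos: [0.621, -0.0653, 0.211]
ee_rot: [[0.034, 0.006, 0.999], [-0.999, 0.005, 0.034], [-0.005, -1.0, 0.006]]
wrist_force: [0.6, 0.7, -0.1]
finger_gap: 0.0428
```

>>> {"fn": "arm_command", "kwargs": {"linear": [[-0.3,0,0.1],[-0.6,0,0.2],[-0.9,0,0.2],[-1,0,0.2],[-1,0,0.2],[-1,0,0.2]], "rot": [[0,0,0],[0,0,0],[0,0,0],[0,0,0],[0,0,0],[0,0,0]], "grip": [0,0,0,0,0,0]}}

```text
clock: 20.83
ee_pos: [0.637, 0.0344, 0.2106]
ee_rot: [[0.034, 0.005, 0.999], [-0.999, 0.004, 0.034], [-0.004, -1.0, 0.005]]
wrist_force: [0.1, 0.5, 0.1]
finger_gap: 0.0428
```

```bash
python3 - <<'E'
from h import *
cv2.imwrite(f"pics/w19.png",get_image("wrist")[:,:,::-1])
s=state();print(s["clock"],s["ee_pos"],s["wrist_force"])
O=np.array([.6642,-.0191,0]);p=np.radians(1.6);R=np.array([[np.cos(p),-np.sin(p),0],[np.sin(p),np.cos(p),0],[0,0,1]])
for P in [(25e-3,.149,.082),(25e-3,.069,.082)]: print(proj(calibration("wrist"),O+R@np.array(P)))
E
```

```text
20.8833 [0.63717348 0.03380767 0.21090063] [-0.82379851 -0.53593415 -1.06818192]
[[386.89667882  65.8625537 ]]
[[381.34893678 162.54310216]]
```

View pics/w19.png

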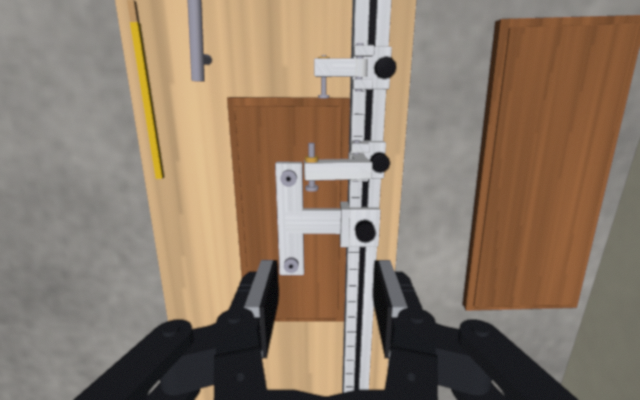

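```bash
python3 - <<'E'
from h import *
crop("pics/w19.png",220,40,400,170,4.4,"pics/w19c.png")
c=calibration("wrist")
q=[ray(c,p,.032) for p in [(228,98),(240,285)]];d=q[0]-q[1];print(np.round(q,4),d[0]/d[1])
q=[ray(c,p,.058) for p in [(345.5,390),(350,250)]];d=q[0]-q[1];print(np.round(q,4),d[0]/d[1])
E
```

```text
[[ 0.542   0.0985  0.032 ]
 [ 0.5442 -0.1098  0.032 ]] -0.01055124561088568
[[ 0.6716 -0.2361  0.058 ]
 [ 0.6667 -0.048   0.058 ]] -0.026556808955146265
```

View pics/w19c.png

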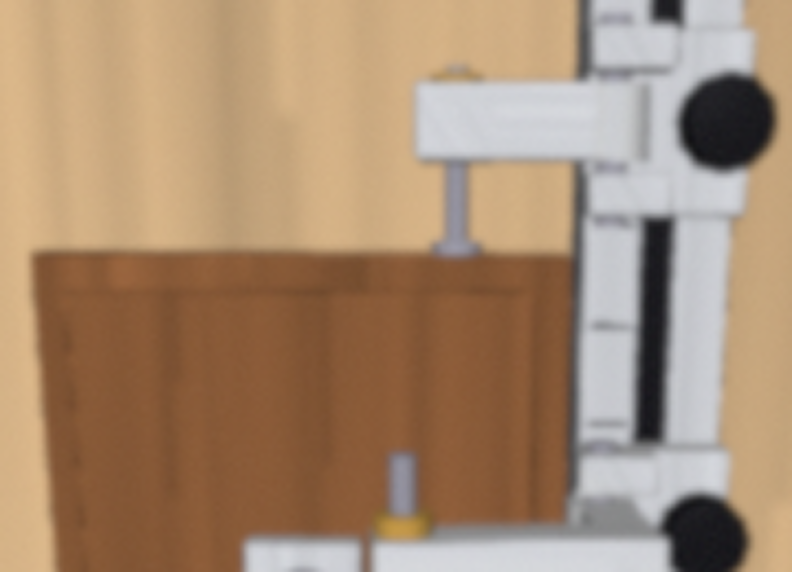

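```bash
python3 - <<'E'
from h import *
im=cv2.imread("pics/w19.png").astype(float); c=calibration("wrist")
g=cv2.GaussianBlur(im,(0,0),.8)
def edge(rows,x0,ch,sign,hw=7):
    P=[]
    for r in rows:
        xc=x0(r);a=int(xc-hw);seg=g[r,a:a+2*hw+1,ch];d=np.diff(seg)*sign
        k=int(np.argmax(d))
        if 0<k<len(d)-1:
            y=d[k-1:k+2];den=y[0]-2*y[1]+y[2];off=.5*(y[0]-y[2])/den if den else 0
            P.append((a+k+.5+off,r))
    return np.array(P)
def fit(P,z):
    Q=np.array([ray(c,p,z) for p in P]);
    for _ in range(4):
        k=np.polyfit(Q[:,1],Q[:,0],1);r=Q[:,0]-np.polyval(k,Q[:,1]);m=abs(r)<2.5*np.std(r)+1e-5;Q=Q[m]
    return k,np.std(r),len(Q),Q[:,1].min(),Q[:,1].max()
L=edge(range(105,255),lambda r:228+(r-98)*(12/160.),0,-1)
print("front near edge",fit(L,.032),L[::30])
F=edge(list(range(250,380)),lambda r:350-(r-250)*4.5/140,0,1)
print("fence top",fit(F,.058),F[::30])
# front bottom-end and left-end edges
def edgev(cols,y0,ch,sign,hw=6):
    P=[]
    for x in cols:
        yc=y0(x);a=int(yc-hw);seg=g[a:a+2*hw+1,x,ch];d=np.diff(seg)*sign;k=int(np.argmax(d))
        P.append((x,a+k+.5))
    return np.array(P)
T=edgev(range(235,310),lambda x:97.5,0,-1)
Q=np.array([ray(c,p,.032) for p in T]);print("left end slope dy/dx",np.polyfit(Q[:,0],Q[:,1],1))
E
```

```text
front near edge (array([-0.02695024,  0.54325279]), np.float64(6.671651708419251e-05), 150, np.float64(-0.06970687909154889), np.float64(0.09189706635021219)) [[227.00089267 105.        ]
 [229.57196595 135.        ]
 [231.95934816 165.        ]
 [234.46097178 195.        ]
 [236.88130203 225.        ]]
fence top (array([-0.03138803,  0.66215733]), np.float64(0.00014742483927917245), 130, np.float64(-0.21911777136077937), np.float64(-0.04812256254501775)) [[347.35594801 250.        ]
 [346.50050995 280.        ]
 [345.6615586  310.        ]
 [345.20291034 340.        ]
 [344.3069143  370.        ]]
left end slope dy/dx [0.03267992 0.08217745]
```

```bash
python3 -c "
from rig import *
s=state();print(s['clock'],s['wrist_force'],abs(s['joint_vel']).max())
print(finish_job())"
```

```text
20.8833 [-0.82379851 -0.53593415 -1.06818192] 0.7241188529566268
the job is handed in; nothing more can be done
None
```

I flipped the outer stop fully down, slid the drawer front square against the fence and pushed it up to the stop's screw head. I handed the job in at about 21 s. No verdict was reported, so the results below are my own measurements.

**Flag:** I pressed it down until it was rigid, at about 18 N with no further movement. That was at its expected height when down, and the last pictures show it down.

**Contact with the stop:** Sliding took 2 to 3.5 N at the wrist. At the stop this rose to about 6.3 N with no movement for a further 1 mm commanded. That puts roughly 3 to 4 N on the stop. It is an estimate from the wrist force, so I did not measure the peak against the 9 N limit directly.

**Final pictures, gripper clear:**
- **Squareness:** the front's near edge is within 0.005 rad of the fence line.
- **Fence gap:** about 0.5 mm or less, within roughly a millimetre of measuring error.
- **Screw head:** it meets the front's left end.
- **Stops:** the outer knob is at the same pixels as before, and the inner flag is up.
- **Other things:** the pull, the pencil and the mug showed no visible movement. I did not check the tape, drill and screwdriver specifically.

**Disagreements:**
- The real fingertips sit about 36.5 mm behind the reported TCP. I saw this in the pictures, confirmed it by touching the counter, and allowed for it.
- The first push toward the fence rode on the front's top edge, with about 22 N vertically. I backed off, lowered and levelled the tool, and pushed again.
- A rough reading of the final angle gave 0.016 rad, just over the limit. A finer edge fit gave under 0.005 rad, and I relied on that.

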